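# Laminate a stone blank: wring the slabs together and weight them down

## Robot

A 6-joint arm with a two-finger parallel gripper is mounted at the origin on the work surface. World frame = base frame: x ahead of the robot, y to its left, z up, the work surface at z = 0. Lengths are in mm, angles in rad, forces in N, time in s.
With the tool pointing down it reaches from about 275 to 750 mm from the base axis. Payload 10.2 kg.
Tool frame: the origin (TCP) lies between the finger pads; the fingertips stand 17 mm ahead of it and the grasp point (between the pads) lies 2 mm behind it; z points along the fingers, y is the line along which they close (so a half turn about z gives the same grasp; the last joint's range is limited). The gripper opens to 85 mm and grips with 20 to 120 N. Pads are 22 mm wide; open, the fingers measure 114 mm over their backs; the gripper's body (76 mm by 85 mm) begins 54 mm behind the grasp point. The pads swing forward as they close: fully open they stand 13 mm farther back than shut.
Start: joints at [-1.502, 0.313, 1.498, -0, 1.331, -0.223], TCP at [151.017, -502.817, 248.294] pointing down, gripper open.
Joint ranges: [-2.94, 2.94], [-0.97, 2.17], [0.19, 2.56], [-1.23, 4.37], [0.02, 3.11], [-2.88, 2.88]. Speed limits (rad/s): [2.39, 2.39, 3.01, 3.14, 3.14, 3.14].

## Interface

Orientations are given as a unit quaternion [w, x, y, z].
In Python, from rig import * gives the robot as it stands.
- The arm moves only by the tool step_arm, never from a script. Its argument "commands" is text: rows parted by semicolons, each of 7 numbers parted by spaces: the opening, from 0 (shut) to 1 (fully open), then the shift along the tool's x, y, z in cm, then the turn, a rotation vector about the tool's x, y, z in rad. In form: hand x y z rx ry rz; .... A call has 1 to 20 rows; each row is the pose to reach, as a shift and turn from the pose commanded when the call began, along the tool's axes at that moment; what a row does not reach only later rows make up. A row lasts 1/12 s, in which the tool goes at most 41.7 mm and 7.16 degrees, less where a joint would pass 70% of its speed; a pose out of reach is approached as far as the arm can. A call with a gripper value outside its range is refused whole. The fingers move at their own pace and stop on an object; "newtons" is the grip in N (left out, the last holds). Time passes only in rows, so rows that repeat a pose let the fingers close. It gives the time, the measured TCP pose, the force, the opening and the grip force at its end, in the units of the state.
- sense(): the state, without advancing time (a new reading comes with each control period).
- capture(name): name is "scene" or "top" or "wrist"; returns the picture (420x560x3 uint8, red, green, blue); there is no depth.
- camera_model(name): a dict with "mtx" (3x3 intrinsics, pixels), "k1" (the pictures are not rectified: a ray, as slopes to the right and down, at radius r is drawn at 1 + k1 r^2 times it, then the intrinsics apply), "eye" and "rotation" of the camera in the world. Camera axes: x right, y down, z forward; pixel columns grow to the right and rows downward; lengths in mm; the calibration is good to about 2 mm. A picture is of the moment at which its call begins: read the wrist's pose just before it. camera_model takes no time and is no camera call; for the wrist camera it gives the pose at the moment of the call.
- finish_job(): hands the job in; it is judged then, once.
Trained networks look in the newest picture that a camera, given by its name, has taken for a name from the list of things; names that differ only in an ending like _2 or _b are one class to them, and where a whole thing is asked for, a point or a joint stands for the part that bears it (a point fixed in the world has none). Each returns a list of dicts, best first, with "score" (0 to 1); they miss things now and then, are a little off and sometimes report something else, mostly with a low value. They report only what shows in the picture. A call takes as long as a camera call.
- search_frame(camera, label): "rect" ([centre column, centre row, width, height] in pixels, round what is visible of it).
- trace(camera, label): "mask" (420x560 bool, what is visible of it) and "rect" ([centre column, centre row, width, height] in pixels, round what is visible of it).
- spot_point(camera, label): "xy" ([column, row] in pixels: a listed point, or the origin of a listed thing).
The state is a dict: "time_s": time; "joints": joint angles; "dq": joint speeds; "tau": joint torques, N m; "eef_pos": TCP position; "ee_rot": TCP orientation; "force": force on the tool from outside, world axes, zero at the start; "wrist_torque": the same for the moment, N m; "grip_width": opening from 0.0 (shut) to 1.0 (fully open); "grip_force": force on a finger pad.
Only numpy, scipy, OpenCV 4.12 (cv2) and the standard library are available. Lean on these libraries where they do the work, as an engineer would, in place of code of your own. Each camera call takes 0.05 s, during which the arm holds its last target. There are 200 camera calls.

## Task

Clear the finished blank off the steel press station and lay it flat in the wooden tray. Then build the next one against the station's fence, thickest slab at the bottom and thinnest on top: lay each slab lined up with the station but about 20 mm short of the fence, let it down onto the face below, and slide it along with the faces in contact until it butts against the fence, flush with the pile. Finally stand the brass press plate on the pile, flush with it and post up, and slide every ring weight over its post right down; leave the other things on the bench alone.

Things in the scene. Friction and masses are not known exactly. Their poses are not given: they have to be found in the camera images.
- station: The steel press station, fixed to the bench: a lapped flat base 110 mm long (x), 56 mm wide (y), 15 mm high, with an upright fence 36 mm wide (y), 12 mm thick and 50 mm high above the base across its +x end, so the station's +x (roughly away from the robot, turned up to 20 degrees) points from the open end to the fence. Origin at the centre of the underside. No side guides.
- seat (a point): The point on the base's top face (15 mm above the bench) at the foot of the fence, in the middle of the fence's inner face. Axes as the station's. A slab that is home has its centre 30 mm from here along -x, and 0 along y.
- blank: The finished blank from the last job: one solid dark grey stone block 60 mm long (x), 36 mm wide (y), 28 mm thick (z), with a pale glue line round it. Origin at its centre. About 160 g. It starts lying on the station's base.
- tray: The output tray, a fixed open wooden tray left of the station: 130 mm (x) by 170 mm (y) outside, walls and floor 5 mm thick, rim 22 mm above the bench. Origin at the centre of its underside.
- slab_thick: The thick slab. A flat polished slab of dark grey stone, 18 mm thick, 60 mm long (its x) and 36 mm wide (its y), all three slabs being of that length and width. Origin at its centre; it lies on a large face and may lie either face up. About 105 g. It starts lying on the bench right of the station.
- slab_middle: The middle slab. A flat polished slab of dark grey stone, 14 mm thick, 60 mm long (its x) and 36 mm wide (its y), all three slabs being of that length and width. Origin at its centre; it lies on a large face and may lie either face up. About 80 g. It starts lying on the bench right of the station; in some starts it is absent (None).
- slab_thin: The thin slab. A flat polished slab of dark grey stone, 10 mm thick, 60 mm long (its x) and 36 mm wide (its y), all three slabs being of that length and width. Origin at its centre; it lies on a large face and may lie either face up. About 58 g. It starts lying on the bench right of the station; in some starts it is absent (None); at least one of the middle and thin slabs is there.
- press_plate: The brass press plate: a flat plate 60 mm long (x), 36 mm wide (y), 10 mm thick with a fixed upright round post, 10 mm in diameter and 40 mm high, in the middle of its top (z up). About 210 g. Origin at the centre of the plate's underside; the post's top is 50 mm above it. It starts upright on the bench right of the station.
- weight_a: A brass ring weight, 40 mm outside diameter, 14 mm hole, 12 mm high, about 110 g, lying flat; origin at the centre of its underside. Two such weights are alike; one or both are there (the other is None). It starts on the bench right of the station. A thinner brass bangle (66 mm across) on the bench is not a weight.
- weight_b: A brass ring weight, 40 mm outside diameter, 14 mm hole, 12 mm high, about 110 g, lying flat; origin at the centre of its underside. Two such weights are alike; one or both are there (the other is None). It starts on the bench right of the station. A thinner brass bangle (66 mm across) on the bench is not a weight.
- spool: Bystander, not needed, to be left alone: a white-flanged wire spool, 72 mm across, 30 mm high, lying flat; loose.
- bangle: Bystander, not needed, to be left alone: a thin brass bangle, 66 mm across, 6 mm high; loose.
- bead_jar: Bystander, not needed, to be left alone: a small lidded glass jar, 44 mm across, 50 mm high; loose.
- pliers_near: Bystander, not needed, to be left alone: jeweller's pliers with blue handles lying flat, about 150 mm long; origin near the pivot; loose.
- pliers_far: Bystander, not needed, to be left alone: jeweller's pliers with black handles lying flat, about 150 mm long; origin near the pivot; loose.

How it is judged:
By the outcome, as a careful person would: the job done as asked, in the order asked, and still so for the second after the job is handed in, with the robot touching nothing.
Of slab_middle, slab_thin only 1 to 2 are there at a start; the rules pass over those that are not, and their reading is None.
Of weight_a, weight_b only 1 to 2 are there at a start; the rules pass over those that are not, and their reading is None.
At some moment in a run one of weight_a, weight_b may be knocked a few centimetres aside while the robot is not near it.
Once in a run the grip may slacken for a moment while it holds something.
It also fails if it takes over 210 s, if anything falls off the work surface, if the arm or the gripper's body presses on something with over 40 N, if the wrist force passes 120 N, or if a joint passes its speed limit or range.

## Working session

There is one attempt and no reset: what is moved stays moved. The work goes in short steps, Python scripts to look and compute and a tool call to move; the robot and the scene stay as the last step left them, time stands still between calls to the robot, and variables do not carry over. Pictures are saved under pics/ and viewed, at most 14 in all, crops included, and the job is handed in when it is done.

Besides the shell and the picture viewer there is one more tool, called after ">>>" by a JSON object that holds its "fn" and its "kwargs", one argument or row to a line. step_arm: Moves the arm, as the interface text tells. Its arguments: {"type":"object","properties":{"commands":{"type":"string"},"newtons":{"type":"number"}},"required":["commands"]}

```bash
mkdir -p pics; ls; python3 - <<'E'
from rig import *
import cv2
print(sense())
for n in ("scene","top","wrist"):
    im=capture(n); cv2.imwrite(f"pics/{n}0.png",im[:,:,::-1]); m=camera_model(n); print(n,m)
E
```

```text
pics
{'time_s': 0.0, 'joints': array([-1.50238943e+00,  3.13473419e-01,  1.49842124e+00,  5.30523244e-05,
        1.33098438e+00, -2.23367722e-01]), 'dq': array([ 0.00084083, -0.00079734, -0.00019004, -0.00104693,  0.00046727,
        0.00081189]), 'tau': array([ 9.01441967e-05, -4.12266862e+01, -2.59742618e+01, -1.95822731e-04,
        4.14964845e-03, -2.84006013e-06]), 'eef_pos': array([ 151.01850312, -502.57832664,  247.72903879]), 'ee_rot': array([-6.39266877e-04,  9.89378020e-01,  1.45364089e-01,  7.54705362e-05]), 'force': array([ 0.10019532, -0.14547526, -0.33365375]), 'wrist_torque': array([ 0.02437579,  0.00726452, -0.01170899]), 'grip_force': 0.0, 'grip_width': 0.9989761250698473}
scene {'mtx': array([[448.95992412,   0.        , 280.97781099],
       [  0.        , 448.95992412, 214.64576395],
       [  0.        ,   0.        ,   1.        ]]), 'k1': -0.14687260450351786, 'eye': array([1279.14561644,  260.78869334, 1026.45546137]), 'rotation': array([-0.19243275,  0.52544756,  0.78262406, -0.27271613])}
top {'mtx': array([[460.09358962,   0.        , 276.95140383],
       [  0.        , 460.09358962, 207.08753829],
       [  0.        ,   0.        ,   1.        ]]), 'k1': -0.02372202886034101, 'eye': array([ 344.50194371,    5.62073363, 1342.96316121]), 'rotation': array([-0.04547855,  0.71493444, -0.69562911,  0.0538572 ])}
wrist {'mtx': array([[329.50080625,   0.        , 275.99215158],
       [  0.        , 329.50080625, 204.41704385],
       [  0.        ,   0.        ,   1.        ]]), 'k1': -0.03857664040083965, 'eye': array([ 231.97162083, -478.63463477,  372.52795486]), 'rotation': array([ 0.13278647,  0.79165385, -0.58807639, -0.09908632])}
```

View pics/top0.png

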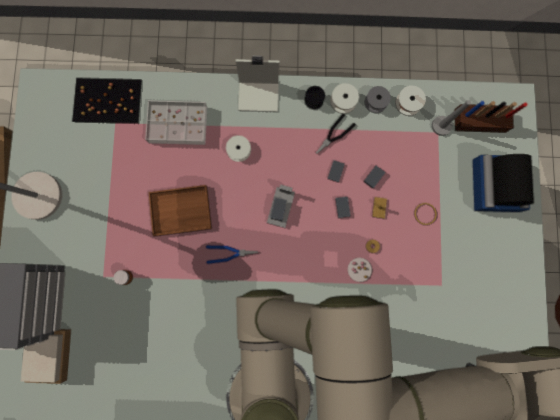

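View pics/wrist0.png

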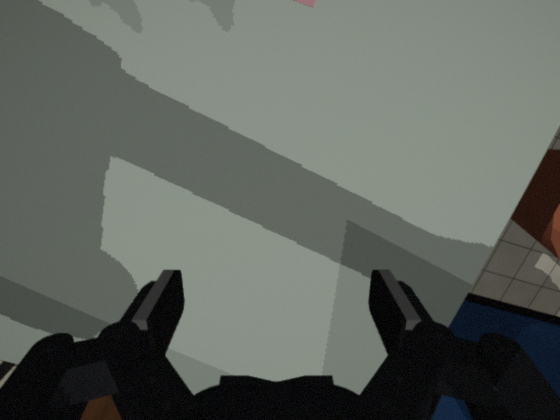

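```bash
cat > h.py <<'E'
import numpy as np, cv2
from scipy.spatial.transform import Rotation as R
from rig import *
def q2r(q): return R.from_quat([q[1],q[2],q[3],q[0]])
def proj(m,P):
    P=np.atleast_2d(P); c=q2r(m["rotation"]).inv().apply(P-m["eye"]); s=c[:,:2]/c[:,2:]
    s=s*(1+m["k1"]*(s**2).sum(1,keepdims=True)); K=m["mtx"]
    return s*[K[0,0],K[1,1]]+K[:2,2]
def ray(m,uv):
    K=m["mtx"]; d=(np.atleast_2d(uv)-K[:2,2])/[K[0,0],K[1,1]]; s=d.copy()
    for _ in range(30): s=d/(1+m["k1"]*(s**2).sum(1,keepdims=True))
    return q2r(m["rotation"]).apply(np.c_[s,np.ones(len(s))])
def onz(m,uv,z):
    d=ray(m,uv); return m["eye"]+d*((z-m["eye"][2])/d[:,2:])
E
python3 - <<'E'
from h import *
for n in ("top","wrist","scene"):
    m=camera_model(n)
    import rig
    for l in ("station","seat","blank","tray","slab_thick","slab_middle","slab_thin","press_plate","weight_a","spool","bangle","bead_jar","pliers_near"):
        r=spot_point(n,l)
        print(n,l,[(round(a["score"],2),np.round(a["xy"]).astype(int).tolist(),onz(m,a["xy"],10)[0,:2].round().astype(int).tolist()) for a in r[:4]])
E
```

```text
top station [(0.86, [279, 206], [538, -14]), (0.58, [369, 248], [421, -278])]
top seat [(0.81, [284, 194], [572, -28])]
top blank [(0.56, [277, 206], [535, -7])]
top tray [(0.87, [182, 212], [510, 269]), (0.28, [380, 206], [544, -309])]
top slab_thick [(0.64, [375, 177], [631, -297])]
top slab_middle [(0.53, [342, 205], [544, -197]), (0.21, [279, 207], [533, -14])]
top slab_thin [(0.83, [335, 172], [644, -178]), (0.27, [370, 246], [427, -279])]
top press_plate [(0.78, [378, 206], [544, -304])]
top weight_a [(0.54, [370, 244], [433, -282])]
top spool [(0.66, [238, 152], [695, 112])]
top bangle [(0.4, [424, 218], [514, -441])]
top bead_jar [(0.74, [240, 150], [701, 108]), (0.67, [127, 278], [315, 415])]
top pliers_near [(0.87, [237, 252], [398, 104])]
wrist station []
wrist seat []
wrist blank []
wrist tray []
wrist slab_thick []
wrist slab_middle []
wrist slab_thin []
wrist press_plate []
wrist weight_a []
wrist spool []
wrist bangle []
wrist bead_jar []
wrist pliers_near []
scene station [(0.74, [284, 226], [548, -10]), (0.63, [215, 176], [444, -283])]
scene seat [(0.83, [272, 233], [582, -33])]
scene blank [(0.55, [286, 217], [513, -17]), (0.4, [443, 217], [334, 417])]
scene tray [(0.87, [382, 250], [518, 272]), (0.44, [183, 221], [640, -287])]
scene slab_thick [(0.69, [184, 217], [627, -289])]
scene slab_middle [(0.55, [225, 208], [549, -196])]
scene slab_thin [(0.7, [216, 236], [652, -174])]
scene press_plate [(0.71, [194, 199], [554, -299]), (0.5, [285, 217], [515, -19])]
scene weight_a [(0.4, [217, 173], [430, -283])]
scene spool [(0.81, [307, 289], [712, 122])]
scene bangle [(0.5, [155, 180], [531, -452]), (0.4, [442, 214], [324, 411])]
scene bead_jar [(0.71, [446, 215], [320, 424])]
scene pliers_near [(0.82, [336, 203], [405, 103])]
```

Top view: station with the blank at about (280,207), tray (181,211), slabs (336,171), (375,177), (343,208), plate (380,208), a weight (373,246), bangle (425,213). The wrist view shows bare bench only. I'll move the wrist camera over the work.

```bash
cat >> h.py <<'E'
def go(*targets):
    "print shift (cm) and rotvec in the tool frame for world targets (x,y,z,yaw), tool down"
    s=sense(); r=q2r(s["ee_rot"]); 
    M=r.as_matrix(); print("t",round(s["time_s"],2),"at",s["eef_pos"].round(1),"yaw",round(np.arctan2(M[1,0],M[0,0]),4),"open",round(s["grip_width"],3),"F",s["force"].round(1),"grip",round(s["grip_force"],1))
    for x,y,z,w in targets:
        T=R.from_quat([np.cos(w/2),np.sin(w/2),0,0])
        d=r.inv().apply(np.array([x,y,z])-s["eef_pos"])/10; v=(r.inv()*T).as_rotvec()
        print((x,y,z,w),"->",d.round(2).tolist(),v.round(3).tolist())
E
python3 - <<'E'
from h import *
m=camera_model("wrist");print(q2r(m["rotation"]).as_matrix().round(3))
go((420,-200,290,0.0))
E
```

```text
[[ 0.289 -0.905 -0.313]
 [-0.957 -0.273 -0.095]
 [ 0.     0.327 -0.945]]
t 2.1 at [ 151.  -502.8  248.3] yaw 0.2918 open 0.998 F [1.3 0.1 0.5] grip 0.0
(420, -200, 290, 0.0) -> [34.47, -21.26, -4.17] [0.0, 0.0, 0.292]
```

>>> {"fn": "step_arm", "kwargs": {
  "commands": "1 44 -18.4 -4.2 0 0 0.292;1 44 -18.4 -4.2 0 0 0.292;1 44 -18.4 -4.2 0 0 0.292;1 44 -18.4 -4.2 0 0 0.292;1 44 -18.4 -4.2 0 0 0.292;1 44 -18.4 -4.2 0 0 0.292;1 44 -18.4 -4.2 0 0 0.292;1 44 -18.4 -4.2 0 0 0.292;1 44 -18.4 -4.2 0 0 0.292;1 44 -18.4 -4.2 0 0 0.292;1 44 -18.4 -4.2 0 0 0.292;1 44 -18.4 -4.2 0 0 0.292;1 44 -18.4 -4.2 0 0 0.292;1 44 -18.4 -4.2 0 0 0.292;1 44 -18.4 -4.2 0 0 0.292;1 44 -18.4 -4.2 0 0 0.292;1 44 -18.4 -4.2 0 0 0.292;1 44 -18.4 -4.2 0 0 0.292"
}}

```text
time_s: 3.6
eef_pos: [519.0, -200.8, 290.4]
ee_rot: [0.0, 1.0, -0.001, 0.0]
force: [0.2, -0.7, 0.4]
grip_width: 1.002
grip_force: 0.0
```

```bash
python3 - <<'E'
from h import *
go()
m=camera_model("wrist"); im=capture("wrist"); cv2.imwrite("pics/w1.png",cv2.resize(im[:,:,::-1],(784,588),interpolation=cv2.INTER_CUBIC)); np.save("w1.npy",im); np.save("w1m.npy",m,allow_pickle=True)
for l in ("station","seat","blank","slab_thick","slab_middle","slab_thin","press_plate","weight_a","bangle"):
    r=trace("wrist",l)
    for a in r[:3]:
        b=cv2.minAreaRect(np.argwhere(a["mask"])[:,::-1].astype(np.float32))
        print(l,round(a["score"],2),np.round(a["rect"]).tolist(),onz(m,b[0],10)[0,:2].round(),np.round(b[1]),round(b[2]))
E
```

```text
t 3.6 at [ 519.  -200.8  290.4] yaw -0.0016 open 1.002 F [ 0.2 -0.7  0.4] grip 0.0
station 0.84 [126.0, 149.0, 67.0, 97.0] [539. -10.] [64. 91.] 7
seat 0.58 [128.0, 147.0, 67.0, 98.0] [539. -10.] [65. 93.] 7
blank 0.65 [117.0, 163.0, 39.0, 58.0] [523.  -1.] [41. 56.] 2
slab_thick 0.66 [356.0, 62.0, 58.0, 64.0] [ 635. -293.] [34. 61.] 37
slab_middle 0.78 [275.0, 144.0, 36.0, 50.0] [ 542. -199.] [50. 29.] 81
slab_thin 0.8 [257.0, 49.0, 42.0, 64.0] [ 650. -180.] [33. 59.] 14
press_plate 0.66 [362.0, 141.0, 36.0, 50.0] [ 544. -307.] [30. 51.] 11
weight_a 0.68 [343.0, 228.0, 30.0, 31.0] [ 431. -286.] [30. 28.] 45
bangle 0.76 [469.0, 156.0, 55.0, 46.0] [ 531. -441.] [50. 52.] 90
bangle 0.33 [117.0, 163.0, 40.0, 57.0] [522.  -1.] [41. 55.] 3
bangle 0.26 [344.0, 228.0, 32.0, 29.0] [ 431. -286.] [28. 28.] 90
```

View pics/w1.png

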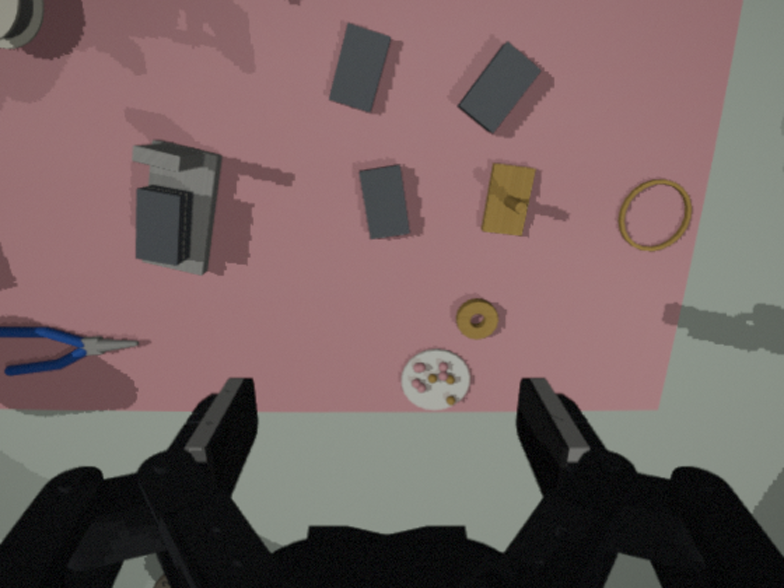

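Wrist view (784×588): station with blank (175,205), slabs at (360,68), (500,87), (385,202), plate with post (508,200), a single weight (477,320), a bead dish (436,380). So there's only one weight. Moving above the station for a second view.

>>> {"fn": "step_arm", "kwargs": {
  "commands": "1 3.5 -16 9 0 0 0;1 3.5 -16 9 0 0 0;1 3.5 -16 9 0 0 0;1 3.5 -16 9 0 0 0;1 3.5 -16 9 0 0 0;1 3.5 -16 9 0 0 0;1 3.5 -16 9 0 0 0;1 3.5 -16 9 0 0 0;1 3.5 -16 9 0 0 0;1 3.5 -16 9 0 0 0;1 3.5 -16 9 0 0 0;1 3.5 -16 9 0 0 0"
}}

```text
time_s: 5.1
eef_pos: [554.5, -40.6, 200.6]
ee_rot: [0.0, 1.0, -0.001, 0.0]
force: [-0.2, -0.1, 0.5]
grip_width: 1.002
grip_force: 0.0
```

```bash
cat >> h.py <<'E'
from scipy.optimize import minimize
U=4
def gray(im):
    f=im.astype(float); return f[...,0]-(f[...,1]+f[...,2])/2<14
def brass(im):
    h=cv2.cvtColor(im,cv2.COLOR_RGB2HSV); return (h[...,0]>12)&(h[...,0]<32)&(h[...,1]>90)
def blob(mask,uv,pad=None):
    "connected component nearest uv"
    n,lab,st,ce=cv2.connectedComponentsWithStats(mask.astype(np.uint8),connectivity=4)
    d=np.hypot(*(ce-uv).T); d[0]=1e9; d[st[:,4]<60]=1e9
    return lab==np.argmin(d)
def up(mask): return cv2.resize(mask.astype(np.float32),None,fx=U,fy=U,interpolation=cv2.INTER_CUBIC)>.5
def box(x,y,yaw,z0,dx,dy,h,cx=0,cy=0):
    c,s=np.cos(yaw),np.sin(yaw); P=[]
    for a in(-.5,.5):
        for b in(-.5,.5):
            for k in(0,h):
                u,v=cx+a*dx,cy+b*dy; P.append((x+c*u-s*v,y+s*u+c*v,z0+k))
    return np.array(P)
def disc(x,y,z0,r,h):
    t=np.linspace(0,2*np.pi,40); return np.vstack([np.c_[x+r*np.cos(t),y+r*np.sin(t),0*t+z] for z in(z0,z0+h)])
def render(m,parts):
    o=np.zeros((420*U,560*U),np.uint8)
    for P in parts:
        uv=((proj(m,P)+.5)*U-.5); cv2.fillConvexPoly(o,cv2.convexHull(np.round(uv).astype(np.int32)),1)
    return o>0
def fit(views,model,p0,step):
    "views: (camera model, upscaled mask); model(p)->list of point sets; max IoU"
    def cost(p):
        c=0
        for m,k in views:
            r=render(m,model(p)); c+=1-(r&k).sum()/(r|k).sum()
        return c/len(views)
    p0=np.array(p0,float); step=np.array(step,float)
    for sc in(1,.4):
        S=np.vstack([p0]+[p0+sc*step*e for e in np.eye(len(p0))])
        o=minimize(cost,p0,method="Nelder-Mead",options=dict(initial_simplex=S,xatol=.005,fatol=1e-5,maxiter=220)); p0=o.x
    return o.x,o.fun
E
cat > look.py <<'E'
from h import *
import pickle,sys
m=camera_model("wrist"); im=capture("wrist")
pickle.dump((m,im),open(sys.argv[1],"wb")); cv2.imwrite("pics/%s.png"%sys.argv[1],im[:,:,::-1])
E
python3 look.py w2.pkl; python3 - <<'E'
from h import *
import pickle
im1=np.load("w1.npy"); m1=np.load("w1m.npy",allow_pickle=True).item(); m2,im2=pickle.load(open("w2.pkl","rb"))
top=capture("top"); mt=camera_model("top")
V=[(m1,im1),(m2,im2)]
def views(fn,xyz,V=V):
    o=[]
    for m,im in V:
        uv=proj(m,xyz)[0]
        if not(10<uv[0]<550 and 10<uv[1]<410): print("out",uv); continue
        k=blob(fn(im),uv); print("area",k.sum(), np.argwhere(k).min(0),np.argwhere(k).max(0)); o.append((m,up(k)))
    return o
# slabs
for n,(x,y),a in(("thick",(635,-293),-.6),("mid",(545,-199),.15),("thin",(650,-180),-.25)):
    vs=views(gray,(x,y,8),V+[(mt,top)])
    for sl in (vs[:2],):
        p,c=fit(sl,lambda p:[box(p[0],p[1],p[2],0,60,36,p[3])],(x,y,a,14),(6,6,.2,5)); print(n,p.round(3),round(c,3))
go()
E
```

```text
area 1892 [ 30 327] [ 94 385]
area 2606 [ 61 503] [136 559]
area 238 [166 364] [187 384]
thick [ 634.506 -292.884   -0.638   15.109] 0.025
area 1441 [118 257] [170 292]
area 2322 [162 411] [223 452]
area 243 [197 336] [217 349]
mid [ 5.40948e+02 -1.99783e+02  1.60000e-01  1.08180e+01] 0.031
area 1800 [ 17 235] [ 79 278]
area 2869 [ 41 395] [117 458]
area 276 [161 323] [189 343]
thin [ 6.49373e+02 -1.78970e+02 -2.93000e-01  7.26500e+00] 0.029
t 5.2 at [554.5 -40.3 200.4] yaw -0.0007 open 1.003 F [-0.   0.1  0.6] grip 0.0
```

View pics/w2.pkl.png

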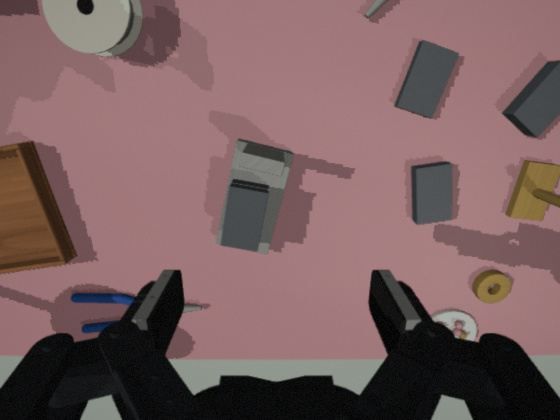

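Second view: station (255,195) with the blank on it near its open end, tray at left edge, pliers at (130,300), slabs/plate/weight on the right, all consistent.

```bash
cat > scene.py <<'E'
from h import *
import pickle
V=[(np.load("w1m.npy",allow_pickle=True).item(),np.load("w1.npy")),pickle.load(open("w2.pkl","rb"))]
def vw(fn,xyz,V=V,show=False):
    o=[]
    for m,im in V:
        k=blob(fn(im),proj(m,xyz)[0]); 
        if show: print("area",k.sum(),np.argwhere(k).min(0),np.argwhere(k).max(0))
        o.append((m,up(k)))
    return o
def station(x,y,w): return [box(x,y,w,0,110,56,15),box(x,y,w,15,12,36,50,49,0)]
E
python3 - <<'E'
from scene import *
for n,(x,y),a,h in(("thick",(635,-293),-.6,18),("mid",(545,-199),.15,14),("thin",(650,-180),-.25,10)):
    p,c=fit(vw(gray,(x,y,8)),lambda p:[box(p[0],p[1],p[2],0,60,36,h)],(x,y,a),(6,6,.2)); print(n,p.round(3),round(c,3))
    p,c=fit(vw(gray,(x,y,8)),lambda p:[box(p[0],p[1],p[2],p[3],60,36,h)],(x,y,a,-2),(6,6,.2,2)); print(n,p.round(3),round(c,3))
vs=vw(gray,(540,-10,20),show=True)
p,c=fit(vs,lambda p:station(*p[:3])+[box(p[3],p[4],p[5],15,60,36,28)],(540,-10,-.25,523,-5,-.25),(5,5,.1,5,5,.1)); print("station+blank",p.round(3),c)
# dark part = blank (top face brightness)
for m,im in V:
    u=proj(m,(540,-10,20))[0].round().astype(int); print(im[u[1]-40:u[1]+45:8,u[0],:].tolist())
vs=vw(brass,(544,-307,8),show=True)
p,c=fit(vs,lambda p:[box(p[0],p[1],p[2],0,60,36,10),disc(p[0],p[1],10,5,40)],(544,-307,-.2),(5,5,.2)); print("plate",p.round(3),c)
vs=vw(brass,(430,-283,6),show=True)
def hole(k):
    c,_=cv2.findContours(k.astype(np.uint8),cv2.RETR_EXTERNAL,2); o=k.astype(np.uint8).copy(); cv2.drawContours(o,c,-1,1,-1); return o>0
p,c=fit([(m,hole(k)) for m,k in vs],lambda p:[disc(p[0],p[1],0,20,12)],(430,-283),(5,5)); print("weight",p.round(3),c)
E
```

```text
thick [ 634.908 -292.684   -0.648] 0.043
thick [ 6.34677e+02 -2.92731e+02 -6.46000e-01 -1.42000e-01] 0.042
mid [ 5.41114e+02 -1.99323e+02  1.68000e-01] 0.055
mid [ 5.40636e+02 -1.99655e+02  1.58000e-01 -2.15300e+00] 0.048
thin [ 6.49045e+02 -1.78609e+02 -2.92000e-01] 0.048
thin [ 6.49216e+02 -1.78752e+02 -2.89000e-01 -6.46000e-01] 0.045
area 4768 [100  95] [196 157]
area 5915 [139 216] [253 292]
station+blank [ 5.35293e+02 -1.70340e+01 -2.52000e-01  5.28507e+02 -1.20470e+01
 -1.39000e-01] 0.03987862516345797
[[49, 49, 47], [119, 119, 115], [119, 118, 115], [104, 105, 101], [67, 70, 73], [68, 72, 74], [66, 70, 74], [66, 70, 72], [67, 70, 72], [67, 71, 73], [71, 74, 76]]
[[127, 127, 122], [126, 125, 121], [111, 111, 108], [27, 29, 31], [72, 75, 78], [73, 76, 79], [74, 78, 80], [73, 76, 79], [74, 77, 80], [72, 76, 79], [74, 77, 80]]
area 1487 [117 344] [167 382]
area 2300 [160 506] [220 559]
plate [ 5.43187e+02 -3.08182e+02 -1.12000e-01] 0.0442559529355675
area 638 [213 326] [242 355]
area 966 [270 473] [303 510]
weight [ 428.912 -287.813] 0.10563561645095576
```

```bash
cat >> scene.py <<'E'
def stone(im):
    f=cv2.GaussianBlur(im,(3,3),0).astype(float); k=(gray(im)&(f[...,2]-f[...,0]>1)).astype(np.uint8)
    return cv2.morphologyEx(k,cv2.MORPH_CLOSE,np.ones((3,3)))>0
E
python3 - <<'E'
from scene import *
vs=vw(stone,(520,-8,30),show=True)
b,c=fit(vs,lambda p:[box(p[0],p[1],p[2],15,60,36,28)],(523,-8,-.2),(5,5,.1)); print("blank",b.round(3),c)
b2,c=fit(vs,lambda p:[box(p[0],p[1],p[2],p[3],60,36,28)],(523,-8,-.2,15),(5,5,.1,3)); print("blank",b2.round(3),c)
vs=vw(gray,(540,-10,20))
s,c=fit(vs,lambda p:station(*p[:3])+[box(*b,15,60,36,28)],(535,-16,-.25),(5,5,.1)); print("station",s.round(3),c)
for i,(m,im) in enumerate(V):
    o=cv2.resize(im[:,:,::-1],None,fx=U,fy=U,interpolation=cv2.INTER_CUBIC)
    for P in station(*s): 
        uv=((proj(m,P)+.5)*U-.5).round().astype(int)
        for a in range(8):
            for k in (1,2,4):
                if not a&k: cv2.line(o,uv[a].tolist(),uv[a|k].tolist(),(0,255,0),1)
    uv=((proj(m,box(*b,15,60,36,28))+.5)*U-.5).round().astype(int)
    for a in range(8):
        for k in (1,2,4):
            if not a&k: cv2.line(o,uv[a].tolist(),uv[a|k].tolist(),(0,0,255),1)
    c=(proj(m,(540,-10,20))[0]*U).astype(int); x0=max(c[0]-200,0); o=o[c[1]-260:c[1]+260,x0:x0+400]
    cv2.imwrite(f"pics/s{i}.png",o)
cv2.imwrite("pics/s.png",np.hstack([cv2.imread("pics/s0.png"),cv2.imread("pics/s1.png")]))
go((b[0],b[1],120,b[2]),(b[0],b[1],34,b[2]))
E
```

```text
area 1847 [135  98] [189 136]
area 2438 [180 221] [250 267]
blank [ 5.25668e+02 -1.05670e+01 -1.94000e-01] 0.12757007546668014
blank [ 5.24318e+02 -1.00680e+01 -1.92000e-01  9.49600e+00] 0.10592274371234267
station [ 5.3525e+02 -1.7124e+01 -2.4800e-01] 0.041749870686809853
t 5.2 at [554.5 -40.3 200.4] yaw -0.0007 open 1.003 F [-0.   0.1  0.6] grip 0.0
(np.float64(525.6676603820068), np.float64(-10.566912370424523), 120, np.float64(-0.19355837766224876)) -> [-2.89, -2.98, 8.04] [0.0, -0.0, 0.193]
(np.float64(525.6676603820068), np.float64(-10.566912370424523), 34, np.float64(-0.19355837766224876)) -> [-2.89, -2.98, 16.64] [0.0, -0.0, 0.193]
```

View pics/s.png

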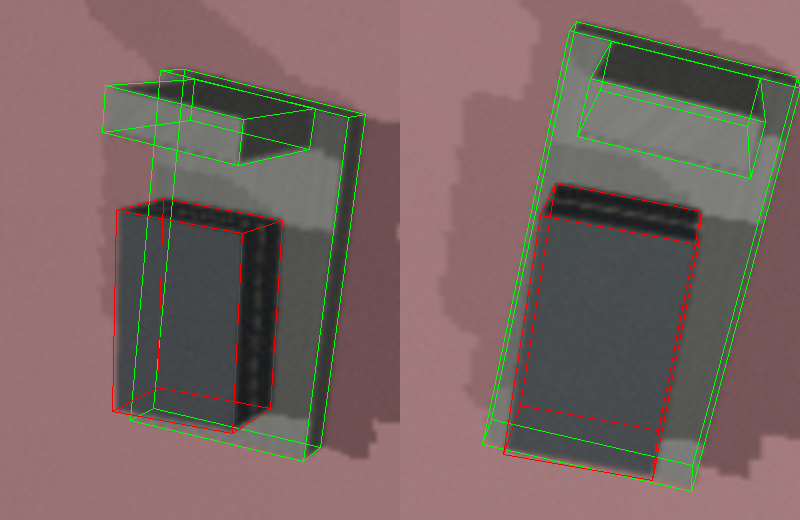

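Overlay fits station (535.3,-17.1,-0.248) and blank (525.7,-10.6,-0.194) well. Grasp the blank.

>>> {"fn": "step_arm", "kwargs": {
  "commands": "1 -2.9 -3 8 0 0 0.194;1 -2.9 -3 8 0 0 0.194;1 -2.9 -3 8 0 0 0.194;1 -2.9 -3 8 0 0 0.194;1 -2.9 -3 11 0 0 0.194;1 -2.9 -3 14 0 0 0.194;1 -2.9 -3 15.5 0 0 0.194;1 -2.9 -3 16.4 0 0 0.194;1 -2.9 -3 16.4 0 0 0.194;1 -2.9 -3 16.4 0 0 0.194;0 -2.9 -3 16.4 0 0 0.194;0 -2.9 -3 16.4 0 0 0.194;0 -2.9 -3 16.4 0 0 0.194;0 -2.9 -3 16.4 0 0 0.194;0 -2.9 -3 16.4 0 0 0.194;0 -2.9 -3 16.4 0 0 0.194;0 -2.9 -3 16.4 0 0 0.194;0 -2.9 -3 16.4 0 0 0.194",
  "newtons": 50
}}

```text
time_s: 6.7
eef_pos: [526.0, -10.1, 37.1]
ee_rot: [0.0, 0.995, -0.097, 0.001]
force: [-1.2, -0.3, 6.8]
grip_width: 0.409
grip_force: 51.0
```

```bash
python3 - <<'E'
from scene import *
# tray: brown fit
def wood(im):
    h=cv2.cvtColor(im,cv2.COLOR_RGB2HSV); return (h[...,0]>4)&(h[...,0]<18)&(h[...,1]>110)
top=capture("top"); mt=camera_model("top"); sc=capture("scene"); ms=camera_model("scene")
vs=vw(wood,(510,270,10),[(mt,top),(ms,sc)],show=True)
p,c=fit(vs,lambda p:[box(*p,0,130,170,22)],(510,270,.1),(5,5,.1)); print("tray",p.round(3),c)
go((525,-10.6,90,-.194),(p[0],p[1],90,p[2]),(p[0],p[1],30,p[2]))
E
```

```text
area 2631 [185 149] [235 211]
area 1102 [229 358] [262 413]
tray [5.16396e+02 2.75968e+02 1.65000e-01] 0.3107522130829504
t 6.8 at [526.  -10.2  37.1] yaw -0.194 open 0.41 F [-0.6 -0.5  5.4] grip 51.0
(525, -10.6, 90, -0.194) -> [-0.08, 0.06, -5.29] [0.0, -0.001, -0.0]
(np.float64(516.3957590258788), np.float64(275.96767245315755), 90, np.float64(0.16469044225164997)) -> [-6.45, -27.89, -5.31] [0.0, -0.001, -0.359]
(np.float64(516.3957590258788), np.float64(275.96767245315755), 30, np.float64(0.16469044225164997)) -> [-6.46, -27.89, 0.69] [0.0, -0.001, -0.359]
```

>>> {"fn": "step_arm", "kwargs": {
  "commands": "0 0 0 -1 0 0 0;0 0 0 -2.5 0 0 0;0 0 0 -4 0 0 0;0 0 0 -4.5 0 0 0;0 -1 -3 -4.5 0 0 -0.05;0 -2 -6 -4.5 0 0 -0.1;0 -2.5 -9 -4.5 0 0 -0.15;0 -3.5 -12 -4.5 0 0 -0.2;0 -4 -15 -4.5 0 0 -0.25;0 -5 -18 -4.5 0 0 -0.29;0 -5.5 -21 -4.5 0 0 -0.29;0 -6 -24 -4.5 0 0 -0.29;0 -6.7 -27.4 -4.5 0 0 -0.29;0 -6.7 -27.4 -4.5 0 0 -0.29;0 -6.7 -27.4 -4.5 0 0 -0.29"
}}

```text
time_s: 8.05
eef_pos: [512.0, 273.0, 80.9]
ee_rot: [0.0, 0.999, 0.049, -0.0]
force: [0.1, -0.8, -1.6]
grip_width: 0.409
grip_force: 50.5
```

```bash
python3 look.py w3.pkl; python3 -c "
from h import *
go()"
```

```text
t 8.1 at [512.2 271.9  80.9] yaw 0.097 open 0.408 F [-0.8 -1.1 -1.6] grip 50.5
```

View pics/w3.pkl.png

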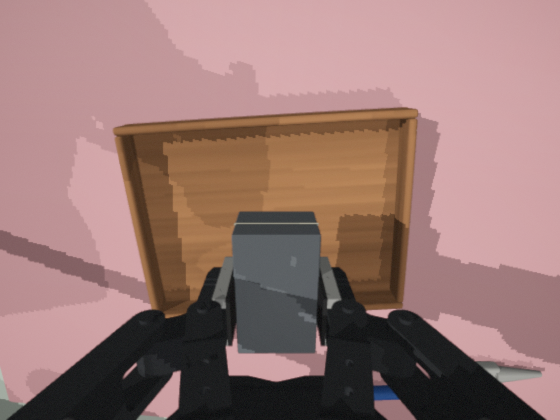

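Blank held squarely above the tray; tray rim corners at (120,130), (413,113), (403,303), (160,312).

```bash
python3 -c "
from h import *
import pickle
m,im=pickle.load(open('w3.pkl','rb'))
P=onz(m,[(117,128),(416,111),(404,306),(158,315)],22);print(P.round(),P.mean(0))"
```

```text
[[569. 366.  22.]
 [594. 205.  22.]
 [470. 183.  22.]
 [447. 346.  22.]] [519.69874406 274.98126547  22.        ]
```

>>> {"fn": "step_arm", "kwargs": {
  "commands": "0 0.8 0 1 0 0 -0.06;0 0.8 0 2.5 0 0 -0.06;0 0.8 0 4 0 0 -0.06;0 0.8 0 4.8 0 0 -0.06;0 0.8 0 5.1 0 0 -0.06;0 0.8 0 5.3 0 0 -0.06;0 0.8 0 5.35 0 0 -0.06;0 0.8 0 5.35 0 0 -0.06;0.6 0.8 0 5.35 0 0 -0.06;0.6 0.8 0 5.35 0 0 -0.06;0.6 0.8 0 5.35 0 0 -0.06;0.6 0.8 0 5.35 0 0 -0.06;0.6 0.8 0 4 0 0 -0.06;0.6 0.8 0 1 0 0 -0.06;0.6 0.8 0 -3 0 0 -0.06;0.6 0.8 0 -7 0 0 -0.06;0.6 0.8 0 -7 0 0 -0.06;0.6 0.8 0 -7 0 0 -0.06"
}}

```text
time_s: 9.6
eef_pos: [521.5, 272.8, 153.7]
ee_rot: [-0.001, 0.997, 0.078, 0.002]
force: [0.2, -0.4, -1.4]
grip_width: 0.6
grip_force: 0.0
```

```bash
python3 look.py w4.pkl; python3 -c "
from scene import *
m,im=pickle.load(open('w4.pkl','rb'))
vs=vw(stone,(520,275,20),[(m,im)],show=True)
for h in((lambda p:[box(*p,5,60,36,28)]),): print(fit(vs,h,(520,275,.155),(5,5,.1)))
go((634.7-0,-292.7,130,-.647),(634.7,-292.7,10,-.647))"
```

```text
area 3081 [163 255] [237 298]
(array([5.19681723e+02, 2.71626308e+02, 1.88616400e-01]), np.float64(0.15011380095178983))
t 9.65 at [520.6 272.6 151.6] yaw 0.1559 open 0.599 F [ 0.2 -0.1 -0.3] grip 0.0
(634.7, -292.7, 130, -0.647) -> [2.49, 57.61, 2.15] [-0.001, -0.001, 0.803]
(634.7, -292.7, 10, -0.647) -> [2.48, 57.62, 14.15] [-0.001, -0.001, 0.803]
```

>>> {"fn": "step_arm", "kwargs": {
  "commands": "0.6 0.2 4 2 0 0 0.1;0.6 0.4 8 2 0 0 0.2;0.6 0.6 12 2 0 0 0.3;0.6 0.8 16 2 0 0 0.4;0.6 1 20 2 0 0 0.5;0.6 1.2 24 2 0 0 0.6;0.6 1.4 28 2 0 0 0.7;0.6 1.6 32 2 0 0 0.8;0.6 1.8 36 2 0 0 0.803;0.6 2 40 2 0 0 0.803;0.6 2.2 44 2 0 0 0.803;0.6 2.3 48 2 0 0 0.803;0.6 2.4 52 2 0 0 0.803;0.6 2.5 57.6 2 0 0 0.803;0.6 2.5 57.6 2 0 0 0.803;0.6 2.5 57.6 2 0 0 0.803;0.6 2.5 57.6 2 0 0 0.803;0.6 2.5 57.6 2 0 0 0.803"
}}

```text
time_s: 11.15
eef_pos: [634.4, -291.4, 130.0]
ee_rot: [-0.0, 0.948, -0.318, -0.001]
force: [-0.1, 0.6, -0.3]
grip_width: 0.602
grip_force: 0.0
```

```bash
python3 look.py w5.pkl; python3 -c "
from scene import *
m,im=pickle.load(open('w5.pkl','rb'))
vs=vw(gray,(634.7,-292.7,10),[(m,im)],show=True)
p,c=fit(vs,lambda p:[box(*p,0,60,36,18)],(634.7,-292.7,-.647),(5,5,.1));print(p,c)
go((*p[:2],25,p[2]),(*p[:2],18,p[2]))"
```

```text
area 3612 [164 253] [241 300]
[ 6.34439704e+02 -2.92496315e+02 -6.17138621e-01] 0.04367557182370774
t 11.2 at [ 634.6 -291.2  130.5] yaw -0.6459 open 0.604 F [-0.2  0.8  0.7] grip 0.0
(np.float64(634.4397038966051), np.float64(-292.496315050583), 25, np.float64(-0.6171386209705075)) -> [0.08, 0.12, 10.55] [-0.0, 0.002, -0.029]
(np.float64(634.4397038966051), np.float64(-292.496315050583), 18, np.float64(-0.6171386209705075)) -> [0.09, 0.12, 11.25] [-0.0, 0.002, -0.029]
```

>>> {"fn": "step_arm", "kwargs": {
  "commands": "0.6 0.1 0.1 3 0 0 -0.012;0.6 0.1 0.1 6 0 0 -0.012;0.6 0.1 0.1 8.5 0 0 -0.012;0.6 0.1 0.1 10 0 0 -0.012;0.6 0.1 0.1 10.6 0 0 -0.012;0.6 0.1 0.1 11 0 0 -0.012;0.6 0.1 0.1 11.25 0 0 -0.012;0.6 0.1 0.1 11.25 0 0 -0.012;0.6 0.1 0.1 11.25 0 0 -0.012"
}}

```text
time_s: 11.95
eef_pos: [635.4, -294.1, 20.0]
ee_rot: [0.0, 0.95, -0.312, 0.001]
force: [-0.6, -0.6, 0.6]
grip_width: 0.598
grip_force: 0.0
```

>>> {"fn": "step_arm", "kwargs": {
  "commands": "0.6 0 0 0.1 0 0 0;0.6 0 0 0.2 0 0 0;0.6 0 0 0.3 0 0 0;0.6 0 0 0.3 0 0 0"
}}

```text
time_s: 12.28
eef_pos: [634.8, -294.0, 15.7]
ee_rot: [-0.0, 0.95, -0.312, -0.0]
force: [0.2, 0.3, -0.5]
grip_width: 0.599
grip_force: 0.0
```

>>> {"fn": "step_arm", "kwargs": {
  "commands": "0.6 0 0 -0.25 0 0 0;0.6 0 0 -0.25 0 0 0;0 0 0 -0.25 0 0 0;0 0 0 -0.25 0 0 0;0 0 0 -0.25 0 0 0;0 0 0 -0.25 0 0 0;0 0 0 -0.25 0 0 0;0 0 0 -0.25 0 0 0"
}}

```text
time_s: 12.95
eef_pos: [635.1, -294.2, 18.8]
ee_rot: [0.0, 0.95, -0.312, 0.0]
force: [0.3, 0.2, 5.4]
grip_width: 0.405
grip_force: 51.7
```

```bash
cat >> h.py <<'E'
ST=(535.25,-17.12,-.248)
def pile(d,y=0):
    "world xy of a slab centre d mm short of home"
    u=43-30-d; c,s=np.cos(ST[2]),np.sin(ST[2]); return ST[0]+c*u-s*y, ST[1]+s*u+c*y
E
python3 -c "
from h import *
P=pile(22)
go((634.7,-292.7,90,-.63),(*P,90,ST[2]),(*P,35,ST[2]))"
```

```text
t 12.95 at [ 635.1 -294.2   18.8] yaw -0.6352 open 0.405 F [0.3 0.2 5.4] grip 51.7
(634.7, -292.7, 90, -0.63) -> [-0.12, -0.09, -7.12] [-0.0, -0.001, -0.005]
(np.float64(526.5253523767242), np.float64(-14.910809231942922), 90, -0.248) -> [-25.31, -16.04, -7.14] [0.0, -0.001, -0.387]
(np.float64(526.5253523767242), np.float64(-14.910809231942922), 35, -0.248) -> [-25.31, -16.04, -1.64] [0.0, -0.001, -0.387]
```

>>> {"fn": "step_arm", "kwargs": {
  "commands": "0 0 0 -1 0 0 0;0 0 0 -3 0 0 0;0 0 0 -6 0 0 0;0 -2 -1.3 -7.5 0 0 -0.05;0 -5 -3.2 -7.5 0 0 -0.1;0 -8 -5.1 -7.5 0 0 -0.15;0 -11 -7 -7.5 0 0 -0.2;0 -14 -8.9 -7.5 0 0 -0.25;0 -17 -10.8 -7.5 0 0 -0.3;0 -20 -12.7 -7.5 0 0 -0.35;0 -23 -14.6 -7.5 0 0 -0.387;0 -25.3 -16 -7.5 0 0 -0.387;0 -25.3 -16 -7.5 0 0 -0.387;0 -25.3 -16 -7.5 0 0 -0.387;0 -25.3 -16 -7.5 0 0 -0.387"
}}

```text
time_s: 14.2
eef_pos: [526.5, -15.5, 93.5]
ee_rot: [0.0, 0.992, -0.124, 0.0]
force: [0.2, -0.4, -1.0]
grip_width: 0.409
grip_force: 51.1
```

```bash
cat >> h.py <<'E'
def wire(o,m,P,col,f):
    uv=(proj(m,P)*f).round().astype(int)
    for a in range(8):
        for k in (1,2,4):
            if not a&k: cv2.line(o,uv[a].tolist(),uv[a|k].tolist(),col,1,cv2.LINE_AA)
E
python3 look.py w6.pkl; python3 -c "
from scene import *
m,im=pickle.load(open('w6.pkl','rb'))
go()
s=sense(); p=s['eef_pos']; o=cv2.resize(im[:,:,::-1],None,fx=1.4,fy=1.4)
for P in station(*ST): wire(o,m,P,(0,255,0),1.4)
w=-.248
wire(o,m,box(p[0],p[1],w,p[2]-18,60,36,18,-1.5,0),(0,0,255),1.4)
cv2.imwrite('pics/w6o.png',o)"
```

```text
t 14.25 at [526.5 -15.9  93.4] yaw -0.249 open 0.412 F [ 0.4 -0.4  0. ] grip 51.1
```

View pics/w6o.png

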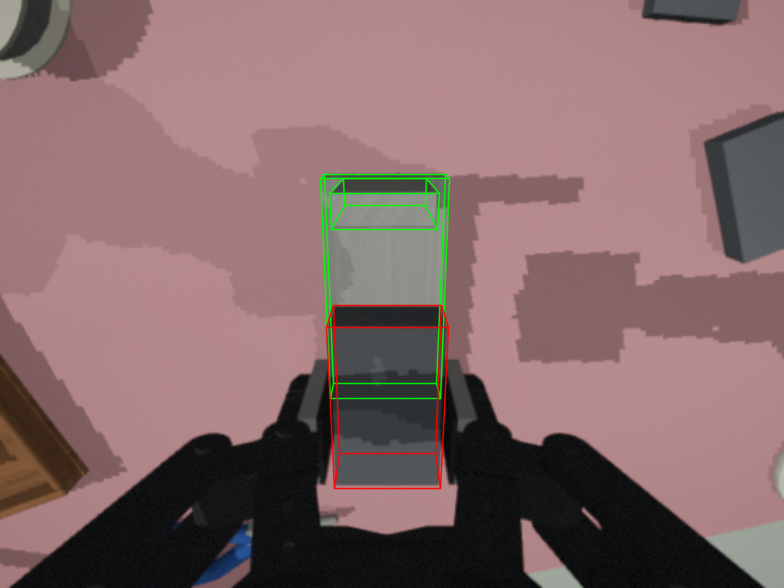

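Overlay shows station and held slab matching the model to about a pixel. Lower it.

>>> {"fn": "step_arm", "kwargs": {
  "commands": "0 0.35 -0.07 2 0 0 0;0 0.35 -0.07 4 0 0 0;0 0.35 -0.07 5 0 0 0;0 0.35 -0.07 5.5 0 0 0;0 0.35 -0.07 5.7 0 0 0;0 0.35 -0.07 5.8 0 0 0;0 0.35 -0.07 5.85 0 0 0;0 0.35 -0.07 5.9 0 0 0;0 0.35 -0.07 5.95 0 0 0;0 0.35 -0.07 5.95 0 0 0;0 0.35 -0.07 5.95 0 0 0"
}}

```text
time_s: 15.17
eef_pos: [529.8, -15.3, 34.0]
ee_rot: [0.0, 0.992, -0.124, 0.0]
force: [0.3, -0.1, -0.8]
grip_width: 0.408
grip_force: 51.1
```

```bash
python3 -c "
from h import *
P=pile(-1.5)
go((*P,33.5,ST[2]))"
```

```text
t 15.17 at [529.8 -15.3  34. ] yaw -0.2482 open 0.408 F [ 0.3 -0.1 -0.8] grip 51.1
(np.float64(549.3063767263887), np.float64(-20.67925179298085), 33.5, -0.248) -> [2.02, 0.04, 0.05] [-0.0, -0.0, -0.0]
```

>>> {"fn": "step_arm", "kwargs": {
  "commands": "0 0 0 0.05 0 0 0;0 0 0 0.1 0 0 0;0 0 0 0.1 0 0 0;0 0 0 0.1 0 0 0"
}}

```text
time_s: 15.5
eef_pos: [529.9, -15.3, 33.6]
ee_rot: [0.0, 0.992, -0.124, 0.0]
force: [-2.4, 0.6, 7.2]
grip_width: 0.415
grip_force: 33.1
```

>>> {"fn": "step_arm", "kwargs": {
  "commands": "0 0.2 0 0 0 0 0;0 0.4 0 0 0 0 0;0 0.6 0 0 0 0 0;0 0.8 0 0 0 0 0;0 1.0 0 0 0 0 0;0 1.2 0 0 0 0 0;0 1.4 0 0 0 0 0;0 1.6 0 0 0 0 0;0 1.7 0 0 0 0 0;0 1.8 0 0 0 0 0;0 1.85 0 0 0 0 0;0 1.9 0 0 0 0 0;0 1.9 0 0 0 0 0;0 1.9 0 0 0 0 0"
}}

```text
time_s: 16.67
eef_pos: [547.6, -19.6, 33.7]
ee_rot: [-0.0, 0.992, -0.124, -0.001]
force: [-7.5, 1.8, 12.3]
grip_width: 0.409
grip_force: 48.9
```

>>> {"fn": "step_arm", "kwargs": {
  "commands": "0 0.05 0 0 0 0 0;0 0.1 0 0 0 0 0;0 0.15 0 0 0 0 0;0 0.15 0 0 0 0 0;0 0.15 0 0 0 0 0"
}}

```text
time_s: 17.08
eef_pos: [549.1, -20.0, 33.7]
ee_rot: [-0.0, 0.992, -0.124, -0.001]
force: [-7.4, 1.1, 13.3]
grip_width: 0.407
grip_force: 48.9
```

>>> {"fn": "step_arm", "kwargs": {
  "commands": "0 0.05 0 -0.02 0 0 0;0 0.1 0 -0.02 0 0 0;0 0.15 0 -0.02 0 0 0;0 0.2 0 -0.02 0 0 0;0 0.2 0 -0.02 0 0 0"
}}

```text
time_s: 17.5
eef_pos: [550.2, -20.3, 33.7]
ee_rot: [-0.0, 0.992, -0.124, -0.002]
force: [-11.8, 2.4, 13.6]
grip_width: 0.41
grip_force: 50.0
```

>>> {"fn": "step_arm", "kwargs": {
  "commands": "0 0.05 0 0 0 0 0;0 0.1 0 0 0 0 0;0 0.15 0 0 0 0 0;0 0.15 0 0 0 0 0"
}}

```text
time_s: 17.83
eef_pos: [550.2, -20.3, 33.7]
ee_rot: [-0.0, 0.992, -0.123, -0.004]
force: [-20.0, 4.4, 20.4]
grip_width: 0.407
grip_force: 50.8
```

>>> {"fn": "step_arm", "kwargs": {
  "commands": "0 -0.1 0 -0.05 0 0 0;0 -0.15 0 -0.1 0 0 0;0 -0.15 0 -0.1 0 0 0;0.6 -0.15 0 -0.1 0 0 0;0.6 -0.15 0 -0.1 0 0 0;0.6 -0.15 0 -0.1 0 0 0;0.6 -0.15 0 -0.1 0 0 0;0.6 -0.15 0 -2 0 0 0;0.6 -0.15 0 -5 0 0 0;0.6 -0.15 0 -8 0 0 0;0.6 -0.15 0 -11 0 0 0;0.6 -0.15 0 -11 0 0 0;0.6 -0.15 0 -11 0 0 0"
}}

```text
time_s: 18.92
eef_pos: [552.2, -21.0, 144.4]
ee_rot: [0.0, 0.992, -0.124, 0.002]
force: [0.2, -0.5, -0.1]
grip_width: 0.599
grip_force: 0.0
```

```bash
cat > chk.py <<'E'
from scene import *
import sys
# overlay expected pile; thicknesses from argv[2:]
m,im=pickle.load(open(sys.argv[1],'rb')); f=4
o=cv2.resize(im[:,:,::-1],None,fx=f,fy=f,interpolation=cv2.INTER_CUBIC)
for P in station(*ST): wire(o,m,P,(0,255,0),f)
z=15
for h in map(float,sys.argv[2:]): wire(o,m,box(*pile(0),ST[2],z,60,36,h),(0,0,255),f); z+=h
c=(proj(m,(*pile(0),z))[0]*f).astype(int); o=o[max(c[1]-300,0):c[1]+300,max(c[0]-300,0):c[0]+300]
cv2.imwrite('pics/%s_o.png'%sys.argv[1],o)
E
python3 look.py w7.pkl; python3 chk.py w7.pkl 18; python3 -c "
from h import *
go((540.9,-199.5,143,.16),(540.9,-199.5,18,.16))"
```

```text
t 18.97 at [551.5 -20.8 142.9] yaw -0.2482 open 0.602 F [ 0.5  0.4 -0.5] grip 0.0
(540.9, -199.5, 143, 0.16) -> [3.36, 17.58, -0.01] [0.0, -0.0, -0.408]
(540.9, -199.5, 18, 0.16) -> [3.36, 17.58, 12.49] [0.0, -0.0, -0.408]
```

View pics/w7.pkl_o.png

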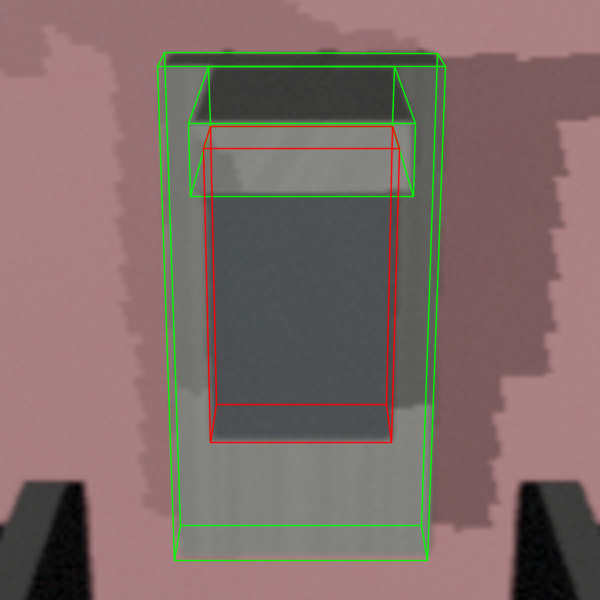

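Thick slab sits at home, flush with the model outline. Next: middle slab.

>>> {"fn": "step_arm", "kwargs": {
  "commands": "0.6 0.8 4 0 0 0 -0.1;0.6 1.6 8 0 0 0 -0.2;0.6 2.4 12 0 0 0 -0.3;0.6 3.4 16 0 0 0 -0.4;0.6 3.4 17.6 0 0 0 -0.408;0.6 3.4 17.6 1 0 0 -0.408;0.6 3.4 17.6 1 0 0 -0.408;0.6 3.4 17.6 1 0 0 -0.408;0.6 3.4 17.6 1 0 0 -0.408"
}}

```text
time_s: 19.72
eef_pos: [541.3, -198.4, 132.5]
ee_rot: [-0.0, 0.997, 0.08, -0.0]
force: [0.7, 0.7, 0.5]
grip_width: 0.6
grip_force: 0.0
```

```bash
cat > slab.py <<'E'
import os,sys; os.system("python3 look.py "+sys.argv[1])
from scene import *
m,im=pickle.load(open(sys.argv[1],'rb')); x,y,w,h=map(float,sys.argv[2:6])
p,c=fit(vw(gray,(x,y,5),[(m,im)],show=True),lambda p:[box(*p,0,60,36,h)],(x,y,w),(5,5,.1));print(p.round(3),c)
go((*p[:2],18,p[2]))
E
python3 slab.py w8.pkl 540.9 -199.5 .16 14
```

```text
area 3394 [164 254] [239 300]
[ 5.41443e+02 -1.99455e+02  1.59000e-01] 0.04452187379016648
t 19.77 at [ 541.5 -198.5  132.9] yaw 0.1612 open 0.603 F [-0.3  0.4 -0.6] grip 0.0
(np.float64(541.4434102871504), np.float64(-199.45453627142138), 18, np.float64(0.15937557106250233)) -> [-0.02, 0.1, 11.49] [-0.0, 0.0, 0.002]
```

>>> {"fn": "step_arm", "kwargs": {
  "commands": "0.6 0 0.1 3.5 0 0 0;0.6 0 0.1 7 0 0 0;0.6 0 0.1 9.5 0 0 0;0.6 0 0.1 11 0 0 0;0.6 0 0.1 11.5 0 0 0;0.6 0 0.1 11.5 0 0 0;0.6 0 0.1 11.5 0 0 0;0 0 0.1 11.5 0 0 0;0 0 0.1 11.5 0 0 0;0 0 0.1 11.5 0 0 0;0 0 0.1 11.5 0 0 0;0 0 0.1 11.5 0 0 0;0 0 0.1 11.5 0 0 0;0 0 0.1 11.5 0 0 0"
}}

```text
time_s: 20.93
eef_pos: [542.3, -201.1, 19.8]
ee_rot: [0.001, 0.997, 0.08, 0.001]
force: [-0.1, 0.9, 8.0]
grip_width: 0.406
grip_force: 50.9
```

```bash
cat >> h.py <<'E'
def home(off):
    "TCP xy with the held slab (centre off mm ahead of TCP along x) home minus d"
    return lambda d:(lambda P:P)(pile(d+off,0.3))
E
python3 -c "
from h import *
s=sense();p=s['eef_pos'];w=.16
off=(541.44-p[0])*np.cos(w)+(-199.45-p[1])*np.sin(w);print('off',off)
P=home(off)(20)
go((*P,100,ST[2]),(*P,15+18+p[2],ST[2]))"
```

```text
off -0.6240114379971211
t 20.93 at [ 542.3 -201.1   19.8] yaw 0.1598 open 0.406 F [-0.1  0.9  8. ] grip 50.9
(np.float64(529.1427226418783), np.float64(-15.264092293844776), 100, -0.248) -> [1.67, -18.54, -8.06] [0.001, -0.003, 0.408]
(np.float64(529.1427226418783), np.float64(-15.264092293844776), np.float64(52.75196027683977), -0.248) -> [1.66, -18.55, -3.33] [0.001, -0.003, 0.408]
```

>>> {"fn": "step_arm", "kwargs": {
  "commands": "0 0 0 -1 0 0 0;0 0 0 -3 0 0 0;0 0 0 -6 0 0 0;0 0.2 -2 -8 0 0 0.05;0 0.4 -5 -8 0 0 0.1;0 0.6 -8 -8 0 0 0.2;0 0.9 -11 -8 0 0 0.3;0 1.2 -14 -8 0 0 0.4;0 1.5 -17 -8 0 0 0.408;0 1.7 -18.5 -8 0 0 0.408;0 1.7 -18.5 -8 0 0 0.408;0 1.7 -18.5 -8 0 0 0.408;0 1.7 -18.5 -8 0 0 0.408"
}}

```text
time_s: 22.02
eef_pos: [529.0, -16.3, 98.5]
ee_rot: [0.0, 0.992, -0.124, 0.0]
force: [0.6, -0.7, -1.3]
grip_width: 0.404
grip_force: 50.1
```

```bash
python3 look.py w9.pkl; cat > held.py <<'E'
# offset of a held slab along tool x from the wrist picture: far top/bottom edges via known z, stone/grey edge along the centre columns
from scene import *
import sys
m,im=pickle.load(open(sys.argv[1],'rb')); off,b,h=map(float,sys.argv[2:5]); s=sense(); p=s['eef_pos']; f=2.6
o=cv2.resize(im[:,:,::-1],None,fx=f,fy=f,interpolation=cv2.INTER_CUBIC)
for P in station(*ST): wire(o,m,P,(0,255,0),f)
wire(o,m,box(p[0],p[1],ST[2],p[2]-b,60,36,h,off,0),(0,0,255),f)
z=15
for h in map(float,sys.argv[5:]): wire(o,m,box(*pile(0),ST[2],z,60,36,h),(255,255,0),f); z+=h
c=(proj(m,p)[0]*f).astype(int); cv2.imwrite('pics/%s_h.png'%sys.argv[1],o[max(c[1]-500,0):c[1]+90,c[0]-300:c[0]+300])
go()
E
python3 held.py w9.pkl -.6 19.8 14 18
python3 -c "
from h import *
P=home(-.6)(20)
go((*P,52.8,ST[2]))"
```

```text
t 22.07 at [529.  -16.5  98.4] yaw -0.2492 open 0.402 F [-0.2 -0.3 -0.4] grip 50.1
t 22.07 at [529.  -16.5  98.4] yaw -0.2492 open 0.402 F [-0.2 -0.3 -0.4] grip 50.1
(np.float64(529.119445826828), np.float64(-15.258198310827996), 52.8, -0.248) -> [-0.02, -0.12, 4.56] [0.0, -0.001, -0.001]
```

View pics/w9.pkl_h.png

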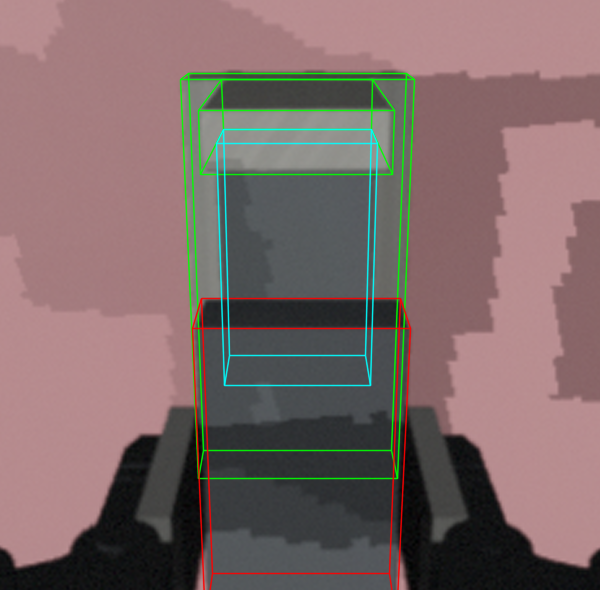

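>>> {"fn": "step_arm", "kwargs": {
  "commands": "0 0 -0.1 2 0 0 0;0 0 -0.1 3.5 0 0 0;0 0 -0.1 4.2 0 0 0;0 0 -0.1 4.4 0 0 0;0 0 -0.1 4.5 0 0 0;0 0 -0.1 4.55 0 0 0;0 0 -0.1 4.6 0 0 0;0 0 -0.1 4.65 0 0 0;0 0 -0.1 4.65 0 0 0;0 0 -0.1 4.65 0 0 0"
}}

```text
time_s: 22.9
eef_pos: [529.5, -14.7, 52.7]
ee_rot: [0.0, 0.992, -0.124, 0.001]
force: [-3.0, -0.2, 6.1]
grip_width: 0.405
grip_force: 50.9
```

Contact (6 N). Slide.

>>> {"fn": "step_arm", "kwargs": {
  "commands": "0 0.2 0 0 0 0 0;0 0.4 0 0 0 0 0;0 0.6 0 0 0 0 0;0 0.8 0 0 0 0 0;0 1.0 0 0 0 0 0;0 1.2 0 0 0 0 0;0 1.4 0 0 0 0 0;0 1.6 0 0 0 0 0;0 1.75 0 0 0 0 0;0 1.85 0 0 0 0 0;0 1.9 0 0 0 0 0;0 1.95 0 0 0 0 0;0 2.0 0 0 0 0 0;0 2.05 0 0 0 0 0;0 2.1 0 0 0 0 0;0 2.1 0 0 0 0 0"
}}

```text
time_s: 24.23
eef_pos: [549.1, -19.4, 52.7]
ee_rot: [0.0, 0.992, -0.124, -0.0]
force: [-6.6, 0.4, 9.1]
grip_width: 0.407
grip_force: 51.3
```

>>> {"fn": "step_arm", "kwargs": {
  "commands": "0 0.05 0 0 0 0 0;0 0.1 0 0 0 0 0;0 0.15 0 0 0 0 0;0 0.15 0 0 0 0 0"
}}

```text
time_s: 24.57
eef_pos: [549.2, -19.4, 52.7]
ee_rot: [-0.0, 0.992, -0.123, -0.002]
force: [-14.9, 3.2, 15.6]
grip_width: 0.404
grip_force: 52.0
```

>>> {"fn": "step_arm", "kwargs": {
  "commands": "0 0.05 0.03 0 0 0 0;0 0.05 0.06 0 0 0 0;0 -0.05 0.06 -0.05 0 0 0;0 -0.05 0.06 -0.1 0 0 0;0.6 -0.05 0.06 -0.1 0 0 0;0.6 -0.05 0.06 -0.1 0 0 0;0.6 -0.05 0.06 -0.1 0 0 0;0.6 -0.05 0.06 -0.1 0 0 0;0.6 0 0.06 -2 0 0 0;0.6 0 0.06 -5 0 0 0;0.6 0 0.06 -8 0 0 0;0.6 0 0.06 -11 0 0 0;0.6 0 0.06 -11 0 0 0;0.6 0 0.06 -11 0 0 0"
}}

```text
time_s: 25.73
eef_pos: [551.3, -20.8, 162.9]
ee_rot: [0.0, 0.992, -0.124, 0.002]
force: [0.2, -0.7, -0.6]
grip_width: 0.606
grip_force: 0.0
```

```bash
python3 look.py w10.pkl; cat > pilefit.py <<'E'
from scene import *
import sys
m,im=pickle.load(open(sys.argv[1],'rb')); z=15
hs=list(map(float,sys.argv[2:])); zt=15+sum(hs)
k=blob(stone(im),proj(m,(*pile(0),zt))[0]); print(k.sum(),np.argwhere(k).min(0),np.argwhere(k).max(0))
p,c=fit([(m,up(k))],lambda p:[box(*p,15,60,36,zt-15)],(*pile(0),ST[2]),(3,3,.05)); 
d=p[:2]-ST[:2]; cs,sn=np.cos(ST[2]),np.sin(ST[2]); print("pile u-13,y,yaw err",d[0]*cs+d[1]*sn-13,-d[0]*sn+d[1]*cs,p[2]-ST[2],c)
E
python3 pilefit.py w7.pkl 18; python3 pilefit.py w10.pkl 18 14; python3 chk.py w10.pkl 18 14;  python3 -c "
from h import *
go((649.2,-178.8,162,-.29),(649.2,-178.8,132,-.29))"
```

```text
2813 [187 253] [247 299]
pile u-13,y,yaw err -12.263987311402403 0.3375082888522142 -0.0009067373964880832 0.22325468928114955
2999 [178 252] [244 298]
pile u-13,y,yaw err -3.402948696729988 0.6388193294923923 0.0024238460193017897 0.20254595007810683
t 25.78 at [550.6 -20.6 161.4] yaw -0.2483 open 0.605 F [-0.9  0.2 -1. ] grip 0.0
(649.2, -178.8, 162, -0.29) -> [13.44, 12.91, -0.06] [0.0, -0.0, 0.042]
(649.2, -178.8, 132, -0.29) -> [13.44, 12.91, 2.94] [0.0, -0.0, 0.042]
```

View pics/w10.pkl_o.png

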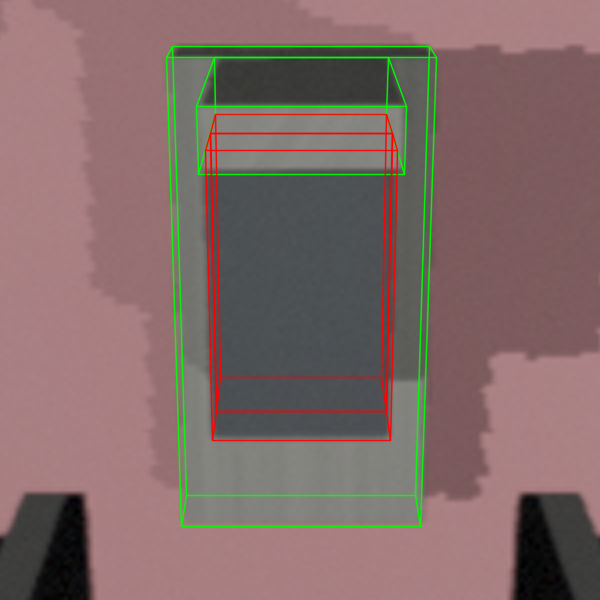

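Middle slab flush on the thick. Next: thin slab.

>>> {"fn": "step_arm", "kwargs": {
  "commands": "0.6 2.8 2.7 0 0 0 0.042;0.6 5.6 5.4 0 0 0 0.042;0.6 8.4 8 0 0 0 0.042;0.6 11.2 10.7 0 0 0 0.042;0.6 13.4 12.9 1 0 0 0.042;0.6 13.4 12.9 3 0 0 0.042;0.6 13.4 12.9 3 0 0 0.042;0.6 13.4 12.9 3 0 0 0.042;0.6 13.4 12.9 3 0 0 0.042"
}}

```text
time_s: 26.53
eef_pos: [648.8, -177.7, 131.8]
ee_rot: [-0.0, 0.99, -0.144, -0.0]
force: [0.5, 0.2, 0.4]
grip_width: 0.596
grip_force: 0.0
```

```bash
python3 slab.py w11.pkl 649.2 -178.8 -.29 10
```

```text
area 3279 [163 255] [236 300]
[ 6.49525e+02 -1.79068e+02 -3.10000e-01] 0.04562986682191983
t 26.58 at [ 649.  -177.7  132.4] yaw -0.2892 open 0.595 F [ 0.3 -0.1 -0.2] grip 0.0
(np.float64(649.5246987414914), np.float64(-179.06822291110325), 18, np.float64(-0.31022601817915524)) -> [0.08, 0.11, 11.44] [0.0, -0.001, 0.021]
```

>>> {"fn": "step_arm", "kwargs": {
  "commands": "0.6 0 0.1 3.5 0 0 0.01;0.6 0 0.1 7 0 0 0.01;0.6 0 0.1 9.5 0 0 0.01;0.6 0 0.1 11 0 0 0.01;0.6 0 0.1 11.5 0 0 0.01;0.6 0 0.1 11.5 0 0 0.01;0.6 0 0.1 11.5 0 0 0.01;0 0 0.1 11.5 0 0 0.01;0 0 0.1 11.5 0 0 0.01;0 0 0.1 11.5 0 0 0.01;0 0 0.1 11.5 0 0 0.01;0 0 0.1 11.5 0 0 0.01;0 0 0.1 11.5 0 0 0.01;0 0 0.1 11.5 0 0 0.01"
}}

```text
time_s: 27.75
eef_pos: [649.6, -179.8, 18.8]
ee_rot: [0.0, 0.989, -0.149, 0.002]
force: [-0.9, 0.6, 6.8]
grip_width: 0.402
grip_force: 50.5
```

```bash
python3 -c "
from h import *
s=sense();p=s['eef_pos'];w=-.3
off=(649.4-p[0])*np.cos(w)+(-178.9-p[1])*np.sin(w);print('off',off)
P=home(off)(20)
go((*P,110,ST[2]),(*P,47+p[2],ST[2]))"
```

```text
off -0.45719057706121347
t 27.75 at [ 649.6 -179.8   18.8] yaw -0.3 open 0.402 F [-0.9  0.6  6.8] grip 50.5
(np.float64(528.9810056165586), np.float64(-15.223143504300449), 110, -0.248) -> [-16.36, -12.15, -9.18] [0.001, -0.003, -0.052]
(np.float64(528.9810056165586), np.float64(-15.223143504300449), np.float64(65.80759239371675), -0.248) -> [-16.37, -12.15, -4.76] [0.001, -0.003, -0.052]
```

>>> {"fn": "step_arm", "kwargs": {
  "commands": "0 0 0 -1 0 0 0;0 0 0 -3 0 0 0;0 0 0 -6 0 0 0;0 0 0 -9.2 0 0 0;0 -2.5 -1.9 -9.2 0 0 -0.02;0 -5 -3.7 -9.2 0 0 -0.05;0 -7.5 -5.6 -9.2 0 0 -0.05;0 -10 -7.5 -9.2 0 0 -0.05;0 -12.5 -9.3 -9.2 0 0 -0.05;0 -15 -11.2 -9.2 0 0 -0.05;0 -16.4 -12.15 -9.2 0 0 -0.05;0 -16.4 -12.15 -9.2 0 0 -0.05;0 -16.4 -12.15 -9.2 0 0 -0.05;0 -16.4 -12.15 -9.2 0 0 -0.05"
}}

```text
time_s: 28.92
eef_pos: [528.6, -15.5, 109.2]
ee_rot: [0.0, 0.992, -0.125, 0.001]
force: [0.4, -0.2, -0.9]
grip_width: 0.402
grip_force: 50.0
```

```bash
python3 look.py w12.pkl; python3 held.py w12.pkl -.5 18.8 10 18 14
python3 -c "
from h import *
P=home(-.5)(20)
go((*P,65.8,ST[2]))"
```

```text
t 28.97 at [528.6 -15.7 108.9] yaw -0.2509 open 0.405 F [-0.1 -0.4 -1. ] grip 50.0
t 28.97 at [528.6 -15.7 108.9] yaw -0.2509 open 0.405 F [-0.1 -0.4 -1. ] grip 50.0
(np.float64(529.0225052976805), np.float64(-15.233651746738474), 65.8, -0.248) -> [0.03, -0.06, 4.31] [0.0, -0.001, -0.003]
```

View pics/w12.pkl_h.png

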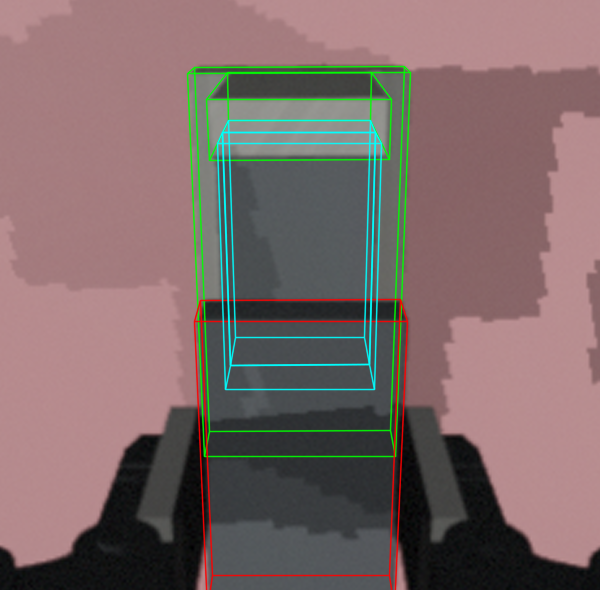

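>>> {"fn": "step_arm", "kwargs": {
  "commands": "0 0 -0.03 2 0 0 0;0 0 -0.03 3.3 0 0 0;0 0 -0.03 4 0 0 0;0 0 -0.03 4.2 0 0 0;0 0 -0.03 4.3 0 0 0;0 0 -0.03 4.35 0 0 0;0 0 -0.03 4.4 0 0 0;0 0 -0.03 4.4 0 0 0;0 0 -0.03 4.4 0 0 0"
}}

```text
time_s: 29.72
eef_pos: [528.2, -15.1, 65.8]
ee_rot: [0.0, 0.992, -0.125, 0.0]
force: [-5.3, -0.2, 8.9]
grip_width: 0.403
grip_force: 51.0
```

>>> {"fn": "step_arm", "kwargs": {
  "commands": "0 0.2 0 0 0 0 0;0 0.4 0 0 0 0 0;0 0.6 0 0 0 0 0;0 0.8 0 0 0 0 0;0 1.0 0 0 0 0 0;0 1.2 -0.02 0 0 0 0;0 1.4 -0.03 0 0 0 0;0 1.6 -0.03 0 0 0 0;0 1.75 -0.03 0 0 0 0;0 1.85 -0.03 0 0 0 0;0 1.9 -0.03 0 0 0 0;0 1.95 -0.03 0 0 0 0;0 2.0 -0.03 0 0 0 0;0 2.05 -0.03 0 0 0 0;0 2.1 -0.03 0 0 0 0;0 2.1 -0.03 0 0 0 0"
}}

```text
time_s: 31.05
eef_pos: [548.7, -19.8, 65.8]
ee_rot: [0.0, 0.992, -0.125, 0.0]
force: [-4.4, 1.9, 7.8]
grip_width: 0.405
grip_force: 50.9
```

>>> {"fn": "step_arm", "kwargs": {
  "commands": "0 0.05 0 0 0 0 0;0 0.1 0 0 0 0 0;0 0.15 0 0 0 0 0;0 0.15 0 0 0 0 0"
}}

```text
time_s: 31.38
eef_pos: [548.9, -19.8, 65.8]
ee_rot: [-0.0, 0.992, -0.125, -0.002]
force: [-12.6, 2.0, 13.1]
grip_width: 0.403
grip_force: 51.5
```

>>> {"fn": "step_arm", "kwargs": {
  "commands": "0 0.05 0 -0.05 0 0 0;0 -0.05 0 -0.1 0 0 0;0 -0.05 0 -0.1 0 0 0;0.6 -0.05 0 -0.1 0 0 0;0.6 -0.05 0 -0.1 0 0 0;0.6 -0.05 0 -0.1 0 0 0;0.6 -0.05 0 -0.1 0 0 0;0.6 0 0 -2 0 0 0;0.6 0 0 -5 0 0 0;0.6 0 0 -8 0 0 0;0.6 0 0 -11 0 0 0;0.6 0 0 -11 0 0 0;0.6 0 0 -11 0 0 0"
}}

```text
time_s: 32.47
eef_pos: [550.5, -20.1, 175.9]
ee_rot: [0.0, 0.992, -0.125, 0.002]
force: [-0.3, -0.2, 0.6]
grip_width: 0.601
grip_force: 0.0
```

```bash
python3 look.py w13.pkl; python3 pilefit.py w13.pkl 18 14 10; python3 chk.py w13.pkl 18 14 10;  python3 -c "
from h import *
go((543.2,-308.2,176,-.112),(543.2,-308.2,150,-.112))"
```

```text
3112 [173 253] [241 299]
pile u-13,y,yaw err -3.852581625218088 0.31055584750213194 0.014676450406477526 0.17938515387663456
t 32.52 at [549.8 -19.9 174.4] yaw -0.2503 open 0.598 F [-0.1 -0.5 -0.3] grip 0.0
(543.2, -308.2, 176, -0.112) -> [6.5, 28.09, -0.16] [0.0, -0.0, -0.138]
(543.2, -308.2, 150, -0.112) -> [6.5, 28.09, 2.44] [0.0, -0.0, -0.138]
```

View pics/w13.pkl_o.png

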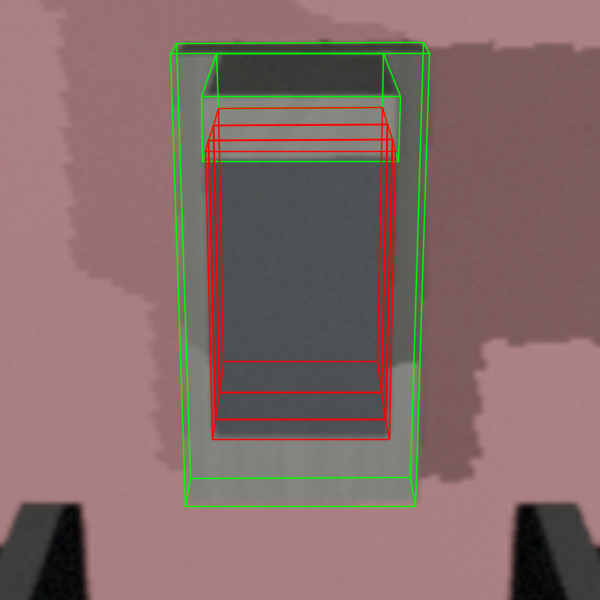

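Pile of three flush at the fence. Next: press plate.

>>> {"fn": "step_arm", "kwargs": {
  "commands": "0.6 0.9 4 0 0 0 -0.05;0.6 1.8 8 0 0 0 -0.1;0.6 2.7 12 0 0 0 -0.138;0.6 3.6 16 0 0 0 -0.138;0.6 4.5 20 0 0 0 -0.138;0.6 5.4 24 0 0 0 -0.138;0.6 6.5 28.1 1.5 0 0 -0.138;0.6 6.5 28.1 2.4 0 0 -0.138;0.6 6.5 28.1 2.4 0 0 -0.138;0.6 6.5 28.1 2.4 0 0 -0.138;0.6 6.5 28.1 2.4 0 0 -0.138"
}}

```text
time_s: 33.43
eef_pos: [543.5, -306.9, 150.5]
ee_rot: [-0.0, 0.998, -0.055, -0.0]
force: [-0.4, 0.8, -0.0]
grip_width: 0.598
grip_force: 0.0
```

```bash
cat > plate.py <<'E'
import os,sys; os.system("python3 look.py "+sys.argv[1])
from scene import *
m,im=pickle.load(open(sys.argv[1],'rb')); x,y,w=map(float,sys.argv[2:5])
p,c=fit(vw(brass,(x,y,15),[(m,im)],show=True),lambda p:[box(*p,0,60,36,10),disc(p[0],p[1],10,5,40)],(x,y,w),(5,5,.1));print(p.round(3),c)
go((*p[:2],18,p[2]))
E
python3 plate.py w14.pkl 543.2 -308.2 -.112
```

```text
area 2925 [160 256] [228 299]
[ 5.42954e+02 -3.08159e+02 -1.12000e-01] 0.03227345321801178
t 33.48 at [ 543.7 -306.9  150.9] yaw -0.1105 open 0.602 F [0.3 0.5 0.7] grip 0.0
(np.float64(542.9540327002483), np.float64(-308.15863664523965), 18, np.float64(-0.1121346706383172)) -> [-0.06, 0.13, 13.29] [0.0, -0.0, 0.002]
```

>>> {"fn": "step_arm", "kwargs": {
  "commands": "0.6 -0.06 0.13 3.5 0 0 0;0.6 -0.06 0.13 7 0 0 0;0.6 -0.06 0.13 10 0 0 0;0.6 -0.06 0.13 12 0 0 0;0.6 -0.06 0.13 13 0 0 0;0.6 -0.06 0.13 13.3 0 0 0;0.6 -0.06 0.13 13.3 0 0 0;0.6 -0.06 0.13 13.3 0 0 0;0 -0.06 0.13 13.3 0 0 0;0 -0.06 0.13 13.3 0 0 0;0 -0.06 0.13 13.3 0 0 0;0 -0.06 0.13 13.3 0 0 0;0 -0.06 0.13 13.3 0 0 0;0 -0.06 0.13 13.3 0 0 0;0 -0.06 0.13 13.3 0 0 0",
  "newtons": 60
}}

```text
time_s: 34.73
eef_pos: [543.3, -309.9, 19.5]
ee_rot: [0.001, 0.998, -0.056, 0.001]
force: [-0.8, 1.7, 6.9]
grip_width: 0.402
grip_force: 60.3
```

```bash
python3 -c "
from h import *
s=sense();p=s['eef_pos'];w=-.112
off=(542.95-p[0])*np.cos(w)+(-308.16-p[1])*np.sin(w);print('off',off)
P=home(off)(4)
go((*P,110,ST[2]),(*P,57+p[2],ST[2]))"
```

```text
off -0.5137273664155737
t 34.73 at [ 543.3 -309.9   19.5] yaw -0.1122 open 0.402 F [-0.8  1.7  6.9] grip 60.3
(np.float64(544.5462973429231), np.float64(-19.164471597857172), 110, -0.248) -> [-3.1, -28.89, -9.1] [0.001, -0.003, 0.136]
(np.float64(544.5462973429231), np.float64(-19.164471597857172), np.float64(76.53146210560182), -0.248) -> [-3.11, -28.9, -5.75] [0.001, -0.003, 0.136]
```

>>> {"fn": "step_arm", "kwargs": {
  "commands": "0 0 0 -1 0 0 0;0 0 0 -3 0 0 0;0 0 0 -6 0 0 0;0 -0.2 -2 -9.1 0 0 0.02;0 -0.5 -5 -9.1 0 0 0.05;0 -0.8 -8 -9.1 0 0 0.1;0 -1.2 -11 -9.1 0 0 0.136;0 -1.5 -14 -9.1 0 0 0.136;0 -1.8 -17 -9.1 0 0 0.136;0 -2.2 -20 -9.1 0 0 0.136;0 -2.5 -23 -9.1 0 0 0.136;0 -2.8 -26 -9.1 0 0 0.136;0 -3.1 -28.9 -9.1 0 0 0.136;0 -3.1 -28.9 -9.1 0 0 0.136;0 -3.1 -28.9 -9.1 0 0 0.136;0 -3.1 -28.9 -9.1 0 0 0.136"
}}

```text
time_s: 36.07
eef_pos: [544.2, -19.2, 109.1]
ee_rot: [0.0, 0.992, -0.124, 0.0]
force: [0.5, -1.0, -2.6]
grip_width: 0.397
grip_force: 60.6
```

```bash
python3 look.py w15.pkl; python3 -c "
from scene import *
m,im=pickle.load(open('w15.pkl','rb'))
s=sense();p=s['eef_pos']
# held plate offset: fit x,y with z known
f,c=fit(vw(brass,(p[0],p[1],p[2]-10),[(m,im)],show=True),lambda q:[box(q[0],q[1],q[2],p[2]-19.5,60,36,10),disc(q[0],q[1],p[2]-9.5,5,40)],(p[0],p[1],ST[2]),(3,3,.03));print(f,c)
cs,sn=np.cos(ST[2]),np.sin(ST[2]);d=f[:2]-p[:2];print('off',d[0]*cs+d[1]*sn,-d[0]*sn+d[1]*cs)
P=home(-.5)(4)
go((*P,76.5,ST[2]))"
```

```text
area 9231 [215 236] [349 316]
[ 5.44012110e+02 -1.93010261e+01 -2.48053622e-01] 0.047960856711292466
off -0.21674939522564302 0.23899641250710152
t 36.12 at [544.2 -19.6 109. ] yaw -0.2489 open 0.394 F [ 0.1  0.2 -2. ] grip 60.6
(np.float64(544.5329899612818), np.float64(-19.16110200106217), 76.5, -0.248) -> [0.02, -0.05, 3.25] [0.0, -0.001, -0.001]
```

Held as expected. Lower to contact about 4 mm short.

>>> {"fn": "step_arm", "kwargs": {
  "commands": "0 0 -0.05 1.5 0 0 0;0 0 -0.05 2.5 0 0 0;0 0 -0.05 3 0 0 0;0 0 -0.05 3.15 0 0 0;0 0 -0.05 3.2 0 0 0;0 0 -0.05 3.25 0 0 0;0 0 -0.05 3.3 0 0 0;0 0 -0.05 3.3 0 0 0;0 0 -0.05 3.3 0 0 0"
}}

```text
time_s: 36.87
eef_pos: [544.2, -18.8, 76.5]
ee_rot: [0.0, 0.992, -0.124, 0.0]
force: [-5.2, -2.3, 8.0]
grip_width: 0.394
grip_force: 61.6
```

>>> {"fn": "step_arm", "kwargs": {
  "commands": "0 0.1 0 0 0 0 0;0 0.2 0 0 0 0 0;0 0.3 0 0 0 0 0;0 0.4 0 0 0 0 0;0 0.45 0 0 0 0 0;0 0.5 0 0 0 0 0;0 0.55 0 0 0 0 0;0 0.55 0 0 0 0 0"
}}

```text
time_s: 37.53
eef_pos: [548.9, -19.5, 76.5]
ee_rot: [-0.0, 0.992, -0.124, -0.001]
force: [-8.5, 1.4, 10.7]
grip_width: 0.394
grip_force: 62.0
```

>>> {"fn": "step_arm", "kwargs": {
  "commands": "0 0.05 0 0 0 0 0;0 0.1 0 0 0 0 0;0 0.1 0 0 0 0 0"
}}

```text
time_s: 37.78
eef_pos: [549.0, -19.5, 76.5]
ee_rot: [-0.0, 0.992, -0.124, -0.002]
force: [-13.3, 1.1, 13.6]
grip_width: 0.397
grip_force: 62.4
```

>>> {"fn": "step_arm", "kwargs": {
  "commands": "0 0 0.03 0 0 0 0;0 -0.05 0.03 -0.05 0 0 0;0 -0.1 0.03 -0.1 0 0 0;0.6 -0.1 0.03 -0.1 0 0 0;0.6 -0.1 0.03 -0.1 0 0 0;0.6 -0.1 0.03 -0.1 0 0 0;0.6 -0.1 0.03 -0.1 0 0 0;0.6 -0.1 0.03 -2 0 0 0;0.6 -0.1 0.03 -5 0 0 0;0.6 -0.1 0.03 -8 0 0 0;0.6 -0.1 0.03 -11 0 0 0;0.6 -0.1 0.03 -11 0 0 0;0.6 -0.1 0.03 -11 0 0 0"
}}

```text
time_s: 38.87
eef_pos: [550.1, -20.2, 186.9]
ee_rot: [0.0, 0.992, -0.124, 0.002]
force: [-0.5, 0.5, -1.3]
grip_width: 0.6
grip_force: 0.0
```

```bash
python3 look.py w16.pkl; python3 -c "
from scene import *
m,im=pickle.load(open('w16.pkl','rb'))
f,c=fit(vw(brass,(*pile(0),65),[(m,im)],show=True),lambda q:[box(q[0],q[1],q[2],57,60,36,10),disc(q[0],q[1],67,5,40)],(*pile(0),ST[2]),(3,3,.03));print('plate',f,c)
d=f[:2]-ST[:2]; cs,sn=np.cos(ST[2]),np.sin(ST[2]); print(d[0]*cs+d[1]*sn-13,-d[0]*sn+d[1]*cs)
top=capture('top');mt=camera_model('top')
for n,mm,i in(('wr',m,im),('top',mt,top)):
  print(n,[(round(a['score'],2),np.round(a['rect']),onz(mm,a['rect'][:2],6)[0].round(1)) for a in search_frame('wrist' if n=='wr' else n,'weight_a')[:4]])
go((428.9,-287.8,150,0.))"
```

```text
area 3232 [169 253] [240 299]
plate [ 5.47510796e+02 -1.96500853e+01 -2.54156888e-01] 0.06074257066046651
-0.49327089987822426 0.5569259729337577
wr [(0.8, array([548., 233.,  25.,  41.]), array([ 430.6, -281.9,    6. ]))]
top [(0.68, array([372., 248.,  17.,  12.]), array([ 422.4, -287.8,    6. ]))]
t 39.07 at [549.  -19.9 184.2] yaw -0.2482 open 0.599 F [-0.8  0.2 -0.4] grip 0.0
(428.9, -287.8, 150, 0.0) -> [-5.05, 28.92, 3.43] [-0.0, 0.002, -0.248]
```

>>> {"fn": "step_arm", "kwargs": {
  "commands": "0.75 -0.8 4 0 0 0 0;0.75 -1.5 8 0 0 0 -0.1;0.75 -2.2 12 0 0 0 -0.2;0.75 -3 16 0 0 0 -0.248;0.75 -3.7 20 0 0 0 -0.248;0.75 -4.4 24 0 0 0 -0.248;0.75 -5.05 28.9 1.5 0 0 -0.248;0.75 -5.05 28.9 3.4 0 0 -0.248;0.75 -5.05 28.9 3.4 0 0 -0.248;0.75 -5.05 28.9 3.4 0 0 -0.248;0.75 -5.05 28.9 3.4 0 0 -0.248"
}}

```text
time_s: 39.98
eef_pos: [430.0, -286.9, 151.8]
ee_rot: [-0.0, 1.0, 0.0, 0.0]
force: [1.1, -0.1, 0.1]
grip_width: 0.754
grip_force: 0.0
```

```bash
python3 look.py w17.pkl; cat > ring.py <<'E'
from scene import *
import sys
m,im=pickle.load(open(sys.argv[1],'rb')); x,y,z=map(float,sys.argv[2:5])
k=blob(brass(im),proj(m,(x,y,z+6))[0]); print(k.sum(),np.argwhere(k).min(0),np.argwhere(k).max(0))
c,_=cv2.findContours(k.astype(np.uint8),cv2.RETR_EXTERNAL,2); o=k.astype(np.uint8); cv2.drawContours(o,c,-1,1,-1)
p,c=fit([(m,up(o))],lambda p:[disc(p[0],p[1],z,20,12)],(x,y),(4,4)); print('ring',p.round(2),c)
E
python3 ring.py w17.pkl 429 -288 0; python3 -c "
from h import *
import pickle
m,im=pickle.load(open('w17.pkl','rb'))
m1=np.load('w1m.npy',allow_pickle=True).item();print('dish',onz(m1,(436/1.4,380/1.4),3))
go()
cv2.imwrite('pics/x.png',im[:,:,::-1])"
```

```text
1523 [172 254] [218 299]
ring [ 429.22 -287.4 ] 0.08418026896622521
dish [[ 359.79696752 -251.57891673    3.        ]]
t 40.03 at [ 430.2 -286.9  152.2] yaw 0.0013 open 0.746 F [-0.4  0.3 -0.3] grip 0.0
```

View pics/x.png

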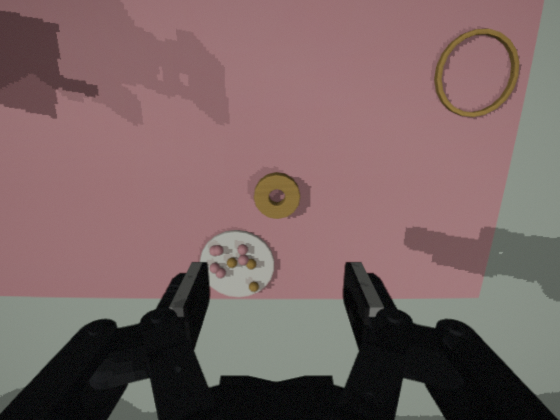

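>>> {"fn": "step_arm", "kwargs": {
  "commands": "0.65 -0.1 0.07 3.5 0 0 0;0.65 -0.1 0.07 7 0 0 0;0.65 -0.1 0.07 10 0 0 0;0.65 -0.1 0.07 12 0 0 0;0.65 -0.1 0.07 13 0 0 0;0.65 -0.1 0.07 13.4 0 0 0;0.65 -0.1 0.07 13.4 0 0 0;0.65 -0.1 0.07 13.4 0 0 0;0 -0.1 0.07 13.4 0 0 0;0 -0.1 0.07 13.4 0 0 0;0 -0.1 0.07 13.4 0 0 0;0 -0.1 0.07 13.4 0 0 0;0 -0.1 0.07 13.4 0 0 0;0 -0.1 0.07 13.4 0 0 0;0 -0.1 0.07 13.4 0 0 0",
  "newtons": 50
}}

```text
time_s: 41.28
eef_pos: [429.1, -288.9, 19.3]
ee_rot: [0.001, 1.0, -0.0, 0.001]
force: [-1.5, 2.3, 10.0]
grip_width: 0.437
grip_force: 48.9
```

```bash
python3 -c "
from h import *
go((547.5,-19.7,145,ST[2]),(430,-288,145,0))"
```

```text
t 41.28 at [ 429.1 -288.9   19.3] yaw -0.0002 open 0.437 F [-1.5  2.3 10. ] grip 48.9
(547.5, -19.7, 145, -0.248) -> [11.86, -26.9, -12.59] [0.001, -0.002, 0.248]
(430, -288, 145, 0) -> [0.11, -0.06, -12.57] [0.002, -0.002, -0.0]
```

>>> {"fn": "step_arm", "kwargs": {
  "commands": "0 0 0 -1 0 0 0;0 0 0 -3 0 0 0;0 0 0 -6 0 0 0;0 0 0 -9 0 0 0;0 0 0 -12.6 0 0 0;0 1.3 -3 -12.6 0 0 0.05;0 2.6 -6 -12.6 0 0 0.1;0 4 -9 -12.6 0 0 0.15;0 5.3 -12 -12.6 0 0 0.2;0 6.6 -15 -12.6 0 0 0.248;0 8 -18 -12.6 0 0 0.248;0 9.3 -21 -12.6 0 0 0.248;0 10.6 -24 -12.6 0 0 0.248;0 11.9 -26.9 -12.6 0 0 0.248;0 11.9 -26.9 -12.6 0 0 0.248;0 11.9 -26.9 -12.6 0 0 0.248;0 11.9 -26.9 -12.6 0 0 0.248"
}}

```text
time_s: 42.7
eef_pos: [547.3, -19.8, 144.1]
ee_rot: [0.0, 0.992, -0.124, 0.0]
force: [-0.8, -0.3, -1.1]
grip_width: 0.437
grip_force: 50.4
```

```bash
python3 look.py w18.pkl; python3 -c "
from scene import *
m,im=pickle.load(open('w18.pkl','rb'))
s=sense();p=s['eef_pos'];go((547.5,-19.7,145,ST[2]))
o=cv2.resize(im[:,:,::-1],None,fx=3,fy=3,interpolation=cv2.INTER_CUBIC)
def cir(x,y,z,r,col):
    q=(proj(m,disc(x,y,z,r,0)[:40])*3).round().astype(int); cv2.polylines(o,[q.reshape(-1,1,2)],True,col,1,cv2.LINE_AA)
cir(p[0],p[1],p[2]-19.3,20,(0,0,255));cir(p[0],p[1],p[2]-7.3,20,(0,0,255));cir(p[0],p[1],p[2]-7.3,7,(255,0,0))
cir(547.5,-19.7,107,5,(0,255,0)); wire(o,m,box(*pile(0),ST[2],57,60,36,10),(0,255,0),3)
c=(proj(m,(p[0],p[1],p[2]-7))[0]*3).astype(int);print(c)
cv2.imwrite('pics/y.png',o[max(c[1]-350,0):c[1]+230,c[0]-300:c[0]+300])"
```

```text
t 42.75 at [547.3 -20.3 144. ] yaw -0.249 open 0.435 F [ 0.2 -0.1 -0.3] grip 50.4
(547.5, -19.7, 145, -0.248) -> [0.01, -0.06, -0.1] [0.0, -0.0, -0.001]
[829 851]
```

View pics/y.png

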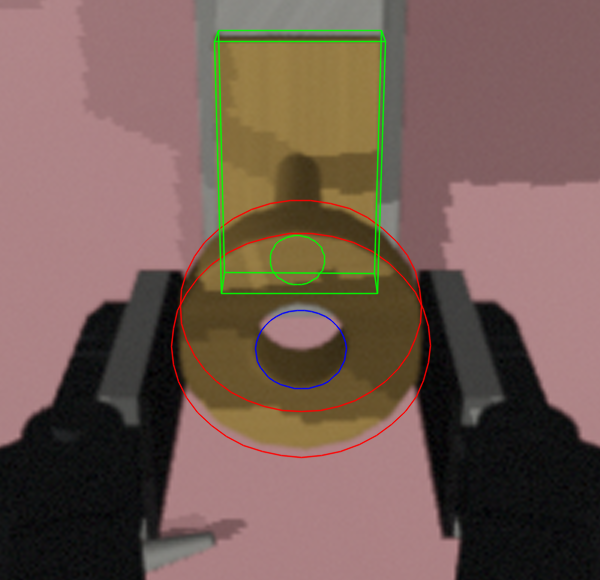

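The ring is held over the post, but it looks slightly smaller than the model, perhaps slipped down or tilted; I'll measure that numerically.

```bash
cat > ringheld.py <<'E'
from scene import *
from scipy.optimize import least_squares
import sys
m,im=pickle.load(open(sys.argv[1],'rb')); p=np.array(sense()['eef_pos']); w=ST[2]
br=cv2.resize(brass(im).astype(np.float32),None,fx=3,fy=3,interpolation=cv2.INTER_CUBIC)>.5
c=(proj(m,p-[0,0,7])[0]*3).astype(int)
pts=[]
for col in range(c[0]-85,c[0]+86,6):
    r=np.where(br[c[1]:c[1]+180,col])[0]
    # last brass row before the first long gap below the hole
    if len(r): pts.append((col/3,(c[1]+r.max())/3))
pts=np.array(pts); print(np.round(pts[::4]*3-c,0).tolist())
def model(q,n=0):
    t=np.linspace(np.pi*.5,np.pi*1.5,181); c_,s_=np.cos(w),np.sin(w)
    a=20*np.cos(t); b=20*np.sin(t); u,v=q[0]+a,q[1]+b
    return np.c_[p[0]+c_*u-s_*v,p[1]+s_*u+c_*v,p[2]+q[2]+(q[3]*a if len(q)>3 else 0)]
def res(q):
    e=proj(m,model(q)); o=np.argsort(e[:,0]); return np.interp(pts[:,0],e[o,0],e[o,1])-pts[:,1]
for q0 in ([0,0,-7.3],[0,0,-7.3,0.]):
    s=least_squares(res,q0,loss='soft_l1',f_scale=.3); print(s.x.round(2),np.abs(s.fun).mean())
for z in(-7.3,-10,-13,-16): 
    s=least_squares(lambda q:res([q[0],q[1],z]),[0,0],loss='soft_l1',f_scale=.3); print(z,s.x.round(2),np.abs(s.fun).mean())
E
python3 ringheld.py w18.pkl; python3 - <<'E'
from h import *
import pickle
m,im=pickle.load(open('w18.pkl','rb'))
p=sense()['eef_pos'];c=proj(m,p-[0,0,7])[0].round().astype(int)
print(c); g=im[:,c[0]].astype(int)
print([(r-c[1],g[r].tolist()) for r in range(c[1]-70,c[1]+45,3)])
E
```

```text
[[-85.0, 68.0], [-61.0, 83.0], [-37.0, 93.0], [-13.0, 96.0], [11.0, 96.0], [35.0, 93.0], [59.0, 84.0], [83.0, 69.0]]
[277 284]
[(np.int64(-70), [149, 122, 68]), (np.int64(-67), [142, 117, 65]), (np.int64(-64), [71, 56, 32]), (np.int64(-61), [66, 51, 27]), (np.int64(-58), [67, 54, 28]), (np.int64(-55), [68, 54, 29]), (np.int64(-52), [66, 53, 26]), (np.int64(-49), [66, 54, 25]), (np.int64(-46), [70, 57, 28]), (np.int64(-43), [68, 54, 26]), (np.int64(-40), [96, 79, 43]), (np.int64(-37), [133, 108, 58]), (np.int64(-34), [129, 105, 56]), (np.int64(-31), [133, 109, 60]), (np.int64(-28), [131, 107, 58]), (np.int64(-25), [132, 108, 60]), (np.int64(-22), [83, 67, 36]), (np.int64(-19), [82, 67, 34]), (np.int64(-16), [108, 100, 86]), (np.int64(-13), [137, 133, 129]), (np.int64(-10), [173, 131, 133]), (np.int64(-7), [174, 131, 135]), (np.int64(-4), [174, 132, 135]), (np.int64(-1), [116, 86, 77]), (np.int64(2), [65, 52, 27]), (np.int64(5), [66, 52, 27]), (np.int64(8), [66, 52, 24]), (np.int64(11), [85, 68, 38]), (np.int64(14), [106, 85, 45]), (np.int64(17), [106, 86, 46]), (np.int64(20), [104, 86
[... 796 characters left out ...]
return self.f(x, *self.args, **self.kwargs)
           ~~~~~~^^^^^^^^^^^^^^^^^^^^^^^^^^^^^^
  File "ringheld.py", line 18, in res
    e=proj(m,model(q)); o=np.argsort(e[:,0]); return np.interp(pts[:,0],e[o,0],e[o,1])-pts[:,1]
             ~~~~~^^^
  File "ringheld.py", line 16, in model
    return np.c_[p[0]+c_*u-s_*v,p[1]+s_*u+c_*v,p[2]+q[2]+(q[3]*a if len(q)>3 else 0)]
           ~~~~~^^^^^^^^^^^^^^^^^^^^^^^^^^^^^^^^^^^^^^^^^^^^^^^^^^^^^^^^^^^^^^^^^^^^^
    res = self.concatenate(tuple(objs), axis=axis)
ValueError: all the input array dimensions except for the concatenation axis must match exactly, but along dimension 0, the array at index 0 has size 181 and the array at index 2 has size 1
```

```bash
sed -i 's/(q\[3\]\*a if len(q)>3 else 0)/(q[3] if len(q)>3 else 0)*a/' ringheld.py; python3 ringheld.py w18.pkl
```

```text
[[-85.0, 68.0], [-61.0, 83.0], [-37.0, 93.0], [-13.0, 96.0], [11.0, 96.0], [35.0, 93.0], [59.0, 84.0], [83.0, 69.0]]
[ -1.68   0.22 -11.96] 0.2414639771477204
[-12.44   0.19 -22.77   0.15] 0.2371488360597419
-7.3 [2.01 0.24] 0.25995153621782124
-10 [-0.13  0.23] 0.23977596928581346
-13 [-2.51  0.21] 0.2455741329253634
-16 [-4.9   0.22] 0.2694358580662957
```

```bash
cat >> ringheld.py <<'E'
print("with hole")
h=[]
for col in range(c[0]-36,c[0]+37,4):
    r=np.where(~br[c[1]-90:c[1]+20,col])[0]
    if len(r): h.append((col/3,(c[1]-90+r.min())/3))
h=np.array(h); print((h*3-c).round().tolist())
h=h[np.abs(h[:,0]*3-c[0])<34]
def res2(q):
    t=np.linspace(-np.pi/2,np.pi/2,181); c_,s_=np.cos(w),np.sin(w); tl=q[3] if len(q)>3 else 0
    a=7*np.cos(t); b=7*np.sin(t); u,v=q[0]+a,q[1]+b
    e=proj(m,np.c_[p[0]+c_*u-s_*v,p[1]+s_*u+c_*v,p[2]+q[2]+tl*a]); o=np.argsort(e[:,0])
    return np.r_[res(q),np.interp(h[:,0],e[o,0],e[o,1])-h[:,1]]
for q0 in ([0,0,-9.],[0,0,-9,0.]):
    s=least_squares(res2,q0,loss='soft_l1',f_scale=.3); print(s.x.round(2),np.abs(s.fun).mean(),s.fun[-len(h):].round(1))
for z in(-7.3,-10,-13,-16): 
    s=least_squares(lambda q:res2([q[0],q[1],z]),[0,0],loss='soft_l1',f_scale=.3); print(z,s.x.round(2),np.abs(s.fun).mean())
E
python3 ringheld.py w18.pkl | sed -n '/hole/,$p'
```

```text
with hole
[[-36.0, -32.0], [-32.0, -36.0], [-28.0, -40.0], [-24.0, -41.0], [-20.0, -44.0], [-16.0, -44.0], [-12.0, -47.0], [-8.0, -47.0], [-4.0, -47.0], [0.0, -47.0], [4.0, -47.0], [8.0, -47.0], [12.0, -47.0], [16.0, -46.0], [20.0, -44.0], [24.0, -41.0], [28.0, -40.0], [32.0, -38.0], [36.0, -35.0]]
[ -0.33   0.12 -10.25] 0.2442879108831535 [-0.1  0.2 -0.3  0.1 -0.4  0.2 -0.1 -0.2 -0.3 -0.2 -0.   0.2  0.3  0.1
 -0.2  0.3  0.7]
[ -0.52   0.13 -10.56  -0.  ] 0.2443245163742384 [-0.1  0.2 -0.3  0.1 -0.4  0.2 -0.1 -0.2 -0.3 -0.2 -0.1  0.2  0.3  0.1
 -0.2  0.3  0.7]
-7.3 [1.77 0.13] 0.5744322755080687
-10 [-0.15  0.11] 0.24900109483654437
-13 [-2.31  0.2 ] 0.531538650372947
-16 [-4.64  0.2 ] 0.9837370635126625
```

>>> {"fn": "step_arm", "kwargs": {
  "commands": "0 0.06 -0.05 0 0 0 0;0 0.06 -0.05 0.5 0 0 0;0 0.06 -0.05 1 0 0 0;0 0.06 -0.05 1.4 0 0 0;0 0.06 -0.05 1.8 0 0 0;0 0.06 -0.05 2.1 0 0 0;0 0.06 -0.05 2.4 0 0 0;0 0.06 -0.05 2.4 0 0 0"
}}

```text
time_s: 43.42
eef_pos: [547.9, -19.0, 118.8]
ee_rot: [-0.0, 0.992, -0.124, -0.001]
force: [0.9, -0.3, -0.6]
grip_width: 0.443
grip_force: 50.4
```

>>> {"fn": "step_arm", "kwargs": {
  "commands": "0 0 0 0.6 0 0 0;0 0 0 1.2 0 0 0;0 0 0 1.8 0 0 0;0 0 0 2.4 0 0 0;0 0 0 2.6 0 0 0;0 0 0 2.8 0 0 0;0 0 0 2.8 0 0 0"
}}

```text
time_s: 44.0
eef_pos: [548.1, -19.1, 91.1]
ee_rot: [-0.0, 0.992, -0.124, -0.0]
force: [-0.2, -0.1, -1.9]
grip_width: 0.436
grip_force: 50.4
```

>>> {"fn": "step_arm", "kwargs": {
  "commands": "0 0 0 0.1 0 0 0;0 0 0 0.2 0 0 0;0 0 0 0.2 0 0 0"
}}

```text
time_s: 44.25
eef_pos: [548.2, -19.1, 89.5]
ee_rot: [-0.0, 0.992, -0.124, 0.0]
force: [-0.9, 0.9, -1.2]
grip_width: 0.437
grip_force: 50.4
```

>>> {"fn": "step_arm", "kwargs": {
  "commands": "0 0 0 0.1 0 0 0;0 0 0 0.2 0 0 0;0 0 0 0.2 0 0 0"
}}

```text
time_s: 44.5
eef_pos: [548.1, -19.1, 87.3]
ee_rot: [-0.0, 0.992, -0.124, -0.0]
force: [0.1, -0.4, -1.5]
grip_width: 0.436
grip_force: 50.4
```

>>> {"fn": "step_arm", "kwargs": {
  "commands": "0 0 0 0.05 0 0 0;0 0 0 0.1 0 0 0;0 0 0 0.15 0 0 0;0 0 0 0.15 0 0 0"
}}

```text
time_s: 44.83
eef_pos: [548.3, -19.1, 86.4]
ee_rot: [0.0, 0.992, -0.124, 0.0]
force: [-2.2, 0.2, 3.2]
grip_width: 0.438
grip_force: 50.9
```

Ring is seated; release and lift.

>>> {"fn": "step_arm", "kwargs": {
  "commands": "0 0 0 -0.03 0 0 0;0.65 0 0 -0.03 0 0 0;0.65 0 0 -0.03 0 0 0;0.65 0 0 -0.03 0 0 0;0.65 0 0 -0.03 0 0 0;0.65 0 0 -0.03 0 0 0;0.65 0 0 -2 0 0 0;0.65 0 0 -5 0 0 0;0.65 0 0 -8 0 0 0;0.65 0 0 -11 0 0 0;0.65 0 0 -11 0 0 0;0.65 0 0 -11 0 0 0"
}}

```text
time_s: 45.83
eef_pos: [548.7, -19.2, 197.2]
ee_rot: [0.0, 0.992, -0.124, 0.002]
force: [0.4, 0.3, -0.6]
grip_width: 0.65
grip_force: 0.0
```

```bash
python3 look.py w19.pkl; python3 - <<'E'
from scene import *
m,im=pickle.load(open('w19.pkl','rb'))
c0=pile(0)
vs=vw(brass,(*c0,70),[(m,im)],show=True)
f,c=fit(vs,lambda q:[box(q[0],q[1],q[2],57,60,36,10),disc(q[0],q[1],67,5,40),disc(q[3],q[4],q[5],20,12)],(*c0,ST[2],*c0,67),(3,3,.03,3,3,3));print('plate,ring',f.round(2),c)
for n in ('wrist','top','scene'):
    if n!='wrist': capture(n)
    mm=camera_model(n); print(n,[(round(a['score'],2),np.round(a['rect']).tolist(),onz(mm,a['rect'][:2],6)[0,:2].round(1)) for a in search_frame(n,'weight_a')[:4]])
go()
E
```

```text
area 3130 [164 252] [233 300]
plate,ring [ 5.4786e+02 -1.9610e+01 -2.4000e-01  5.4948e+02 -1.9750e+01  6.3960e+01] 0.06183904597614942
wrist [(0.64, [280.0, 204.0, 50.0, 52.0], array([524.3, -17.7]))]
top [(0.29, [181.0, 211.0, 59.0, 47.0], array([515. , 273.2]))]
scene [(0.65, [280.0, 212.0, 12.0, 11.0], array([500.5, -41.6]))]
t 46.13 at [547.9 -19.1 195. ] yaw -0.2483 open 0.647 F [ 0.5  0.2 -0.9] grip 0.0
```

```bash
python3 - <<'E'
from scene import *
for n in('top','scene'):
    im=capture(n); m=camera_model(n); b=brass(im)
    nn,lab,st,ce=cv2.connectedComponentsWithStats(b.astype(np.uint8))
    for i in range(1,nn):
        P=onz(m,ce[i],6)[0]
        if st[i,4]>25 and 200<P[0]<750 and abs(P[1])<600: print(n,ce[i].round(),st[i].tolist(),P.round())
E
```

```text
top [282. 198.] [276, 196, 13, 5, 28] [561. -23.   6.]
top [425. 214.] [415, 203, 22, 22, 76] [ 526. -446.    6.]
scene [280. 214.] [270, 204, 21, 20, 220] [505. -38.   6.]
```

>>> {"fn": "step_arm", "kwargs": {
  "commands": "0.65 -2 4 -2 0 0 0;0.65 -4 8 -4 0 0 0;0.65 -6 12 -6 0 0 0;0.65 -8 16 -6 0 0 0;0.65 -10 20 -6 0 0 0;0.65 -10 20 -6 0 0 0;0.65 -10 20 -6 0 0 0;0.65 -10 20 -6 0 0 0"
}}

```text
time_s: 46.9
eef_pos: [401.7, -189.1, 256.0]
ee_rot: [-0.0, 0.992, -0.125, 0.0]
force: [0.5, -0.1, -0.2]
grip_width: 0.649
grip_force: 0.0
```

```bash
python3 -c "
from rig import *
print(finish_job())"
```

```text
the job is handed in; nothing more can be done
None
```

The job is handed in: the blank is in the tray, the thick, middle and thin slabs are stacked flush against the fence, and the press plate is on top with the single ring weight on its post, seated right down. I found no second weight, and the hand-in returned no verdict.

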